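# Pop the test plates out for cleaning and swap the dishes

## Robot

A 6-joint arm with a two-finger parallel gripper is mounted at the origin on the work surface; the furniture and walls round the work are solid. World frame = base frame: x ahead of the robot, y to its left, z up, the work surface at z = 0. Lengths are in m, angles in degrees, forces in N, time in s.
With the tool pointing down it reaches from about 0.3 to 0.75 m from the base axis. Payload 8.5 kg.
Tool frame: the origin (TCP) lies midway between the tips of the shut fingers; the grasp point (between the pads) lies env.tcp_to_grasp behind it (env.tcp_to_grasp is the distance from the TCP to the grasp point, in m); z points along the fingers, y is the line along which they close (so a half turn about z gives the same grasp; the last joint's range is limited). The gripper opens to 85 mm and grips with 20 to 120 N. Pads are 22 mm wide; open, the fingers measure 114 mm over their backs; the gripper's body (76 mm by 85 mm) begins 54 mm behind the grasp point. The pads swing forward as they close: fully open they stand 13 mm farther back than shut.
Start: joints at [62.435, 21.807, 74.336, -0, 83.858, -12.336], TCP at [0.144, 0.531, 0.231] pointing down, gripper open.
Joint ranges: [-178.18, 178.18], [-50.72, 133.34], [12.68, 142.11], [-81.47, 261.47], [9.98, 163.14], [-165.26, 165.26]. Speed limits (degrees/s): [136.94, 136.94, 180, 180, 180, 180].

## Interface

Orientations are given as a 3x3 rotation matrix whose columns are the frame's x, y, z axes.
In Python, from rig import observe, optics, job, env gives the robot as it stands. The module is installed in compiled form; this text tells all that it offers.
- The arm moves only by the shell command python3 -m jog 'ROWS' [FORCE]. ROWS is JSON, a list of rows, each a list of 7 numbers: the turn, a rotation vector about the tool's x, y, z in rad, then the shift along the tool's x, y, z in m, then the opening in per cent of the stroke, from 0 (shut) to 100 (fully open). A call has 1 to 10 rows; each row shifts and turns the commanded pose from where the row before left it, along the tool's axes as they then stand; what a row does not reach is not made up. A row lasts 1/8 s, in which the tool goes at most 62.5 mm and 10.7 degrees, less where a joint would pass 70% of its speed; a pose out of reach is approached as far as the arm can. A call is refused whole if a number of a shift passes 0.0625 or a number of a turn 0.188, either way. A call with a gripper value outside its range is refused whole. The fingers move at their own pace and stop on an object; FORCE is the grip in N (left out, the last holds). Time passes only in rows, so rows that do not move let the fingers close. It gives the time, the measured TCP pose, the force, the opening and the grip force at its end, in the units of the state.
- observe(): the state, without advancing time (a new reading comes with each control period).
- optics.get_image(name): name is "scene" or "top"; returns a dict with "pixels" (480x640x3 uint8, red, green, blue), "mtx" (3x3 intrinsics, pixels), "rvec" (rotation vector, rad) and "tvec" (3), from world to camera coordinates, as OpenCV has them. Camera axes: x right, y down, z forward; pixel columns grow to the right and rows downward; lengths in m; the calibration is good to about 2 mm. A picture is of the moment at which its call begins. There is no depth.
- job.close_job(): hands the job in; it is judged then, once.
The state is a dict: "time_s": time; "q": joint angles; "qvel": joint speeds; "joint_efforts": joint torques, N m; "position": TCP position; "tool_rot": TCP orientation; "ft_force": force on the tool from outside, world axes, zero at the start; "wrist_torque": the same for the moment, N m; "grip_width": finger opening in m; "gripper_force": force on a finger pad.
Only numpy, scipy, OpenCV 4.12 (cv2) and the standard library are available. Lean on these libraries where they do the work, as an engineer would, in place of code of your own. Each camera call takes 0.05 s, during which the arm holds its last target. There are 200 camera calls.

## Task

Get the sampling bench ready for the next run. Every test plate lies flush in a pocket of the blue block: press its end by the red dot down so that the other end tips up, grip it there, and lay the plate flat on the floor of the white tray for cleaning, side by side and not on one another. Also let the two petri dishes change places, so that the clear fresh dish lies in the middle of the green-edged round mat and the used cream-coloured one in the middle of the yellow-edged round mat, and leave the other things on the bench where they are.

Things in the scene. Friction and masses are not known exactly. Their poses are not given: they have to be found in the camera images.
- block: fixed blue pocket block, 141 mm along x, 218 mm along y, 44 mm high; origin at the centre of its underside. Three pockets, 113 x 54 mm, centred at x = 0, y = -72, 0 and +72 mm. In each a grey shelf 10 mm below the block's top carries a plate flush with the top. The shelf ends 54 mm from the pocket's -x wall (robot's side, red dot on top of that wall); from there to the wall is a well 38 mm deep.
- press_a (a point): on the block's top (z 44 mm), over the middle of the width of the y = -72 mm pocket, 18 mm in from its red-dot wall: press here with shut fingertips. The tips go about 15 to 17 mm below the top; the plate turns over the shelf's edge.
- press_b (a point): on the block's top (z 44 mm), over the middle of the width of the middle pocket, 18 mm in from its red-dot wall: press here with shut fingertips. A plate so pressed stays leaning in the well against the wall at about 30 degrees when let go, its +x end some 25 mm above the block.
- press_c (a point): on the block's top (z 44 mm), over the middle of the width of the y = +72 mm pocket, 18 mm in from its red-dot wall: press here with shut fingertips. Plates and block slip easily on each other.
- plate_a: polished aluminium test plate, 110 x 50 x 10 mm, about 0.15 kg, orange band across its top face; origin at the centre of its underside, x along its length, y across its width, z up through its thickness. May be absent. At the start it lies flush in one of the block's pockets (which one varies), its x along the block's x.
- plate_b: polished aluminium test plate, 110 x 50 x 10 mm, about 0.15 kg, orange band across its top face; origin at the centre of its underside, x along its length, y across its width, z up through its thickness. May be absent. At the start it lies flush in one of the block's pockets (which one varies), its x along the block's x.
- plate_c: polished aluminium test plate, 110 x 50 x 10 mm, about 0.15 kg, orange band across its top face; origin at the centre of its underside, x along its length, y across its width, z up through its thickness. May be absent. At the start it lies flush in one of the block's pockets (which one varies), its x along the block's x.
- tray: fixed white enamel tray, 260 mm along its x, 310 mm along its y, rim 40 mm high; origin at the centre of its underside. Its floor is 3 to 6 mm above the bench and flat over x within 95 mm and y within 110 mm of the origin; the walls slope outward from there. The tray's y lies roughly along the world x.
- green_mat: round green-edged vinyl mat with a white centre, stuck on the bench, 104 mm across, under 1 mm thick; origin at its centre. The cream-coloured dish lies on it at the start. The mats are 115 mm or more apart, between the block and the tray; behind them lies a fixed heap of tubes, 70 mm high, its near corner at world x 0.53, y 0.05, an edge from there to x 0.73, y -0.30.
- yellow_mat: round yellow-edged vinyl mat with a white centre, stuck on the bench, 104 mm across, under 1 mm thick; origin at its centre. The clear dish lies on it at the start. The mats are 115 mm or more apart, between the block and the tray; behind them lies a fixed heap of tubes, 70 mm high, its near corner at world x 0.53, y 0.05, an edge from there to x 0.73, y -0.30.
- clear_dish: closed petri dish, clear and empty, 62 mm across, 14 mm high, about 0.03 kg; origin at the centre of its underside, z up. Take it across its rim from above.
- cream_dish: closed petri dish with a cream-coloured filling, 60 mm across, 14 mm high, about 0.03 kg; origin at the centre of its underside, z up. Take it across its rim from above.
- beaker: loose empty glass beaker, 60 mm across, 79 mm high, beside the work at the right; origin at the centre of its underside. To be left alone.
- counter: loose hand tally counter, 48 x 51 x 19 mm, in front of the block on the robot's side; origin at the centre of its underside. To be left alone.
- carton: loose small orange carton, 45 x 58 x 20 mm, behind the block, seen from the robot; origin at the centre of its underside. To be left alone.
Mind the look-alikes: they are no part of the job. Leave any purple look-alike of the cream_dish alone.

How it is judged:
By the outcome, as a careful person would: the job done as asked, in the order asked, and still so for the second after the job is handed in, with the robot touching nothing.
Of plate_a, plate_b, plate_c only 2 to 3 are there at a start; the rules pass over those that are not, and their reading is None.
At some moment in a run one of clear_dish, cream_dish may be knocked a few centimetres aside while the robot is not near it.
It also fails if it takes over 210 s, if anything falls off the work surface, if the arm or the gripper's body presses on something with over 40 N, if the wrist force passes 120 N, or if a joint passes its speed limit or range.

## Working session

There is one attempt and no reset: what is moved stays moved. The work goes in short steps, Python scripts to look and compute and a shell command to move; the robot and the scene stay as the last step left them, time stands still between calls to the robot, and variables do not carry over. Pictures are saved under pics/ and viewed, at most 14 in all, crops included, and the job is handed in when it is done.

```bash
mkdir -p pics
python3 - <<'E'
from rig import observe, optics, env
import cv2
o=observe(); print(o); print(env.tcp_to_grasp)
for n in("scene","top"):
    d=optics.get_image(n); cv2.imwrite(f"pics/{n}0.png",d["pixels"][:,:,::-1]); print(n,d["mtx"],d["rvec"],d["tvec"])
    R=cv2.Rodrigues(d["rvec"])[0]; print("cam",-R.T@d["tvec"].ravel(), R[2])
E
```

```text
{'time_s': 0.0, 'q': array([ 6.24349511e+01,  2.18422067e+01,  7.43849006e+01,  6.79088834e-04,
        8.38578060e+01, -1.23386531e+01]), 'qvel': array([-0.04367809,  0.00626163, -0.05978303,  0.08082859,  0.02161152,
       -0.09582143]), 'joint_efforts': array([-4.20730394e-04, -4.48447108e+01, -2.31283414e+01, -1.22805523e-04,
        4.66068348e-03,  1.49506144e-05]), 'position': array([0.14433722, 0.53042274, 0.23069951]), 'tool_rot': array([[-9.64895154e-01,  2.62634457e-01, -6.96257158e-04],
       [ 2.62635174e-01,  9.64894322e-01, -1.30833267e-03],
       [ 3.28201339e-04, -1.44526547e-03, -9.99998902e-01]]), 'ft_force': array([ 0.97060641, -0.02086298, -0.44248666]), 'wrist_torque': array([0.02484354, 0.00817778, 0.06634788]), 'gripper_force': 0.0, 'grip_width': 0.08510599692046637}
0.0187
scene [[572.9965682    0.         318.93242718]
 [  0.         572.9965682  241.98835139]
 [  0.           0.           1.        ]] [ 2.09324593 -0.93151458  0.47607645] [-0.3922267   0.22937763  1.34537853]
cam [-0.43560717 -0.8760261   1.02923463] [ 0.5945461   0.5052977  -0.62545118]
top [[474.13407624   0.         318.2510467 ]
 [  0.         474.13407624 242.23288784]
 [  0.           0.           1.        ]] [ 2.0580131  -2.15312483  0.23510001] [-0.07387687  0.4666847   1.17892798]
cam [ 0.19440889 -0.08602515  1.2521695 ] [ 0.21819499 -0.00719    -0.97587871]
```

View pics/top0.png

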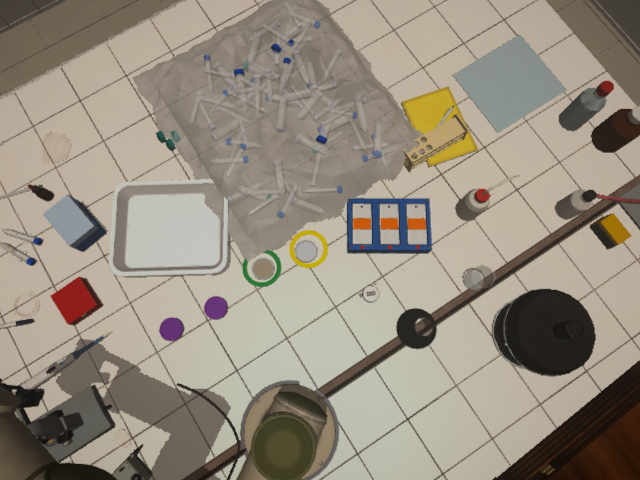

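View pics/scene0.png

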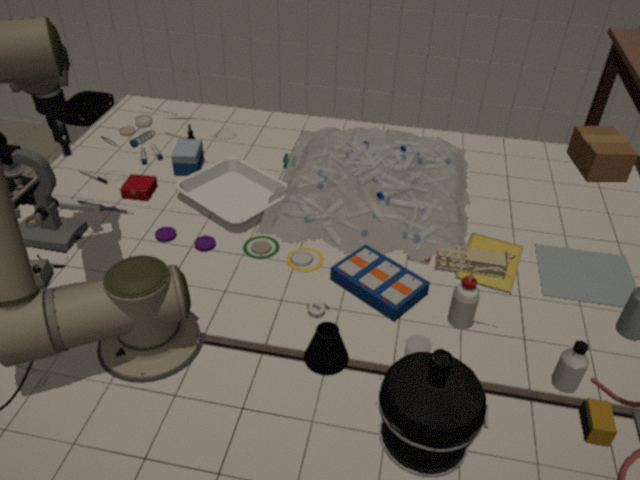

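Top view: the blue block is at (390,225) with all three pockets filled (bands at about 363, 389 and 416, row 225). The cream dish is on the green mat (262,267) and the clear dish on the yellow mat (309,250). The tray is at (170,228). The look-alikes are two purple discs at (172,329) and (216,308).

```bash
cat > h.py <<'E'
import cv2, numpy as np
from rig import observe, optics, env
def cam(n):
    d=optics.get_image(n); d["R"]=cv2.Rodrigues(d["rvec"])[0]; d["C"]=-d["R"].T@d["tvec"].ravel(); d["n"]=n
    d["hsv"]=cv2.cvtColor(d["pixels"],cv2.COLOR_RGB2HSV); return d
def ray(d,p):
    v=d["R"].T@np.linalg.inv(d["mtx"])@np.array([p[0],p[1],1.]); return v/np.linalg.norm(v)
def onz(d,p,z):
    v=ray(d,p); return d["C"]+v*(z-d["C"][2])/v[2]
def proj(d,P):
    return cv2.projectPoints(np.float64([P]),d["rvec"],d["tvec"],d["mtx"],None)[0].ravel()
def tri(d1,p1,d2,p2):
    a,b=ray(d1,p1),ray(d2,p2); s=np.linalg.lstsq(np.c_[a,-b],d2["C"]-d1["C"],rcond=None)[0]
    A,B=d1["C"]+a*s[0],d2["C"]+b*s[1]; return (A+B)/2,np.linalg.norm(A-B)
def mask(d,lo,hi,box=None):
    m=cv2.inRange(d["hsv"],np.array(lo),np.array(hi))
    if box: k=np.zeros_like(m); x0,y0,x1,y1=box; k[y0:y1,x0:x1]=1; m=m*k
    return m
def blobs(m,amin=15):
    n,l,s,c=cv2.connectedComponentsWithStats(m); return [(c[i].round(1),s[i,4],s[i,:4]) for i in range(1,n) if s[i,4]>=amin]
def hull(m): 
    c=np.vstack([x for x in cv2.findContours(m,0,1)[0] if len(x)>3]); return cv2.convexHull(c)
E
python3 - <<'E'
from h import *
t,s=cam("top"),cam("scene")
# orange bands
bt=sorted(blobs(mask(t,(5,150,120),(18,255,255),(340,190,440,260)),30),key=lambda b:b[0][0])
bs=sorted(blobs(mask(s,(5,150,120),(18,255,255),(320,240,440,320)),30),key=lambda b:b[0][0])
for a,b in zip(bt,bs): P,e=tri(t,a[0],s,b[0]); print("band",a[0],a[1],b[0],b[1],P.round(4),e.round(4),onz(t,a[0],.044).round(4),onz(s,b[0],.044).round(4))
for d,box in((t,(340,190,440,260)),(s,(320,240,440,320))):
    m=mask(d,(100,130,60),(125,255,255),box); r=cv2.minAreaRect(hull(m)); print("blue",r, [onz(d,p,.044)[:2].round(4).tolist() for p in cv2.boxPoints(r)])
    print("red",blobs(mask(d,(0,150,100),(4,255,255),box)|mask(d,(174,150,100),(180,255,255),box),2))
for nm,lo,hi,bx in(("green",(45,100,40),(85,255,255),((235,240,290,295),(235,225,290,265))),("yellow",(22,110,120),(34,255,255),((280,225,335,275),(280,240,332,280)))):
    pp=[]
    for d,box in zip((t,s),bx):
        m=mask(d,lo,hi,box); e=cv2.fitEllipse(hull(m)); pp.append(e[0]); print(nm,e,onz(d,e[0],0.0005).round(4))
    print(tri(t,pp[0],s,pp[1]))
for n,d,b in(("tm",t,(235,220,340,295)),("sm",s,(230,220,340,285))):
    x0,y0,x1,y1=b; cv2.imwrite(f"pics/{n}1.png",cv2.resize(d["pixels"][y0:y1,x0:x1,::-1],None,fx=7,fy=7,interpolation=cv2.INTER_CUBIC))
E
python3 -c "
import cv2,numpy as np
a,b=cv2.imread('pics/tm1.png'),cv2.imread('pics/sm1.png')
a=cv2.resize(a,(735,525))[:,:];b=cv2.resize(b,(770,455))
w=np.zeros((600,800,3),np.uint8);a=cv2.resize(a,(420,300));b=cv2.resize(b,(508,300));w[:300,:420]=a;w[300:,:508]=b;cv2.imwrite('pics/c1.png',w)"
```

```text
band [361.5 223. ] 195 [358.1 261. ] 102 [ 0.5103 -0.2105  0.0457] 0.0012 [ 0.5112 -0.2111  0.044 ] [ 0.5114 -0.2091  0.044 ]
band [389. 223.] 187 [379.2 274. ] 108 [ 0.5069 -0.2826  0.046 ] 0.0014 [ 0.5079 -0.2834  0.044 ] [ 0.5081 -0.2811  0.044 ]
band [416.4 223.5] 181 [401.5 287.7] 120 [ 0.5025 -0.3547  0.0466] 0.0003 [ 0.5033 -0.3553  0.044 ] [ 0.5048 -0.3532  0.044 ]
blue ((388.5, 224.0), (50.0, 83.0), 90.0) [[0.579, -0.1768], [0.5689, -0.3976], [0.4333, -0.3845], [0.4431, -0.1689]]
red [(array([362., 247.]), np.int32(9), array([361, 246,   3,   3], dtype=int32)), (array([389.8, 247. ]), np.int32(10), array([388, 246,   4,   3], dtype=int32)), (array([417.3, 246.9]), np.int32(9), array([416, 246,   4,   3], dtype=int32))]
blue ((379.7508544921875, 275.6369323730469), (87.2542953491211, 43.12602615356445), 34.64094543457031) [[0.4405, -0.1773], [0.6022, -0.1301], [0.5659, -0.392], [0.4211, -0.4172]]
red [(array([342.5, 272. ]), np.int32(2), array([342, 272,   2,   1], dtype=int32)), (array([363.3, 285.7]), np.int32(3), array([363, 285,   2,   2], dtype=int32)), (array([385.5, 300. ]), np.int32(2), array([385, 300,   2,   1], dtype=int32))]
green ((261.4364013671875, 267.4679870605469), (36.3544921875, 38.11423873901367), 57.51283645629883) [0.4121 0.0596 0.0005]
green ((260.70501708984375, 247.07066345214844), (20.817241668701172, 34.67796325683594), 87.7232437133789) [0.4126 0.0604 0.0005]
(array([0.41190213, 0.05955071, 0.00140856]), np.float64(7.915841538948852e-05))
yellow ((308.2647705078125, 248.65719604492188), (37.370140075683594, 38.66484451293945), 80.80259704589844) [ 0.4578 -0.0675  0.0005]
yellow ((304.6832580566406, 259.22918701171875), (23.325393676757812, 35.79322052001953), 90.35293579101562) [ 0.4583 -0.0665  0.0005]
(array([ 0.45739291, -0.06746474,  0.00165497]), np.float64(0.0003014228476764476))
```

View pics/c1.png

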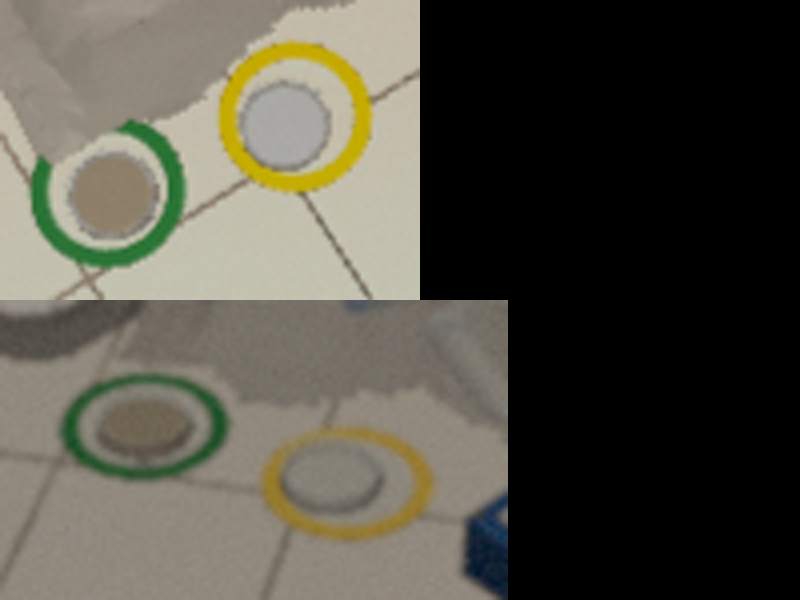

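The crop shows cream on green, centred, and clear on yellow, a little off-centre to the lower left at top-view pixel (306,251.5). Next I measure the dishes, red dots and tray.

Run:
```python
from h import *
t,s=cam("top"),cam("scene")
P,e=tri(t,(263.2,268.7),s,(230+144/4.62,220+(422-300)/4.62)); print("cream",P,e, onz(t,(263.2,268.7),.014))
P,e=tri(t,(306.3,251.5),s,(230+332/4.62,220+(472-300)/4.62)); print("clear",P,e, onz(t,(306.3,251.5),.014))
for a,b in(((362,247),(342.5,272)),((389.8,247),(363.3,285.5)),((417.3,246.9),(385.5,300))):
    print("red",tri(t,a,s,b),onz(t,a,.044),onz(s,b,.044))
print(proj(t,(.53,.05,.0)),proj(t,(.73,-.3,.0)),proj(t,(.53,.05,.07)))
import numpy as np
a=cv2.resize(t["pixels"][165:290,95:245,::-1],None,fx=2.6*2,fy=2.6*2,interpolation=cv2.INTER_CUBIC)
b=cv2.resize(s["pixels"][150:240,165:300,::-1],None,fx=2.6*2,fy=2.6*2,interpolation=cv2.INTER_CUBIC)
cv2.imwrite("pics/tr_t.png",cv2.resize(a,(600,500))); cv2.imwrite("pics/tr_s.png",cv2.resize(b,(675,450)))
```

```text
cream [0.40745654 0.05355608 0.00970009] 0.0012486920654254012 [0.40623295 0.05346306 0.014     ]
clear [ 0.44890048 -0.06289392  0.01120609] 0.0023297302722588885 [ 0.44741918 -0.06220175  0.014     ]
red (array([ 0.44647835, -0.2082619 ,  0.04683748]), np.float64(0.001078828493164451)) [ 0.44665168 -0.20818837  0.044     ] [ 0.44952772 -0.2066026   0.044     ]
red (array([ 0.44256778, -0.27986732,  0.04770615]), np.float64(8.436704732927529e-05)) [ 0.44336406 -0.28049282  0.044     ] [ 0.44584361 -0.27759543  0.044     ]
red (array([ 0.43962731, -0.35123571,  0.04676806]), np.float64(0.0004891328582491996)) [ 0.44037836 -0.35201832  0.044     ] [ 0.44185697 -0.34963643  0.044     ]
[264.17824541 224.7284265 ] [386.54897963 150.87054675] [261.09287158 217.84295386]
```

View pics/tr_t.png

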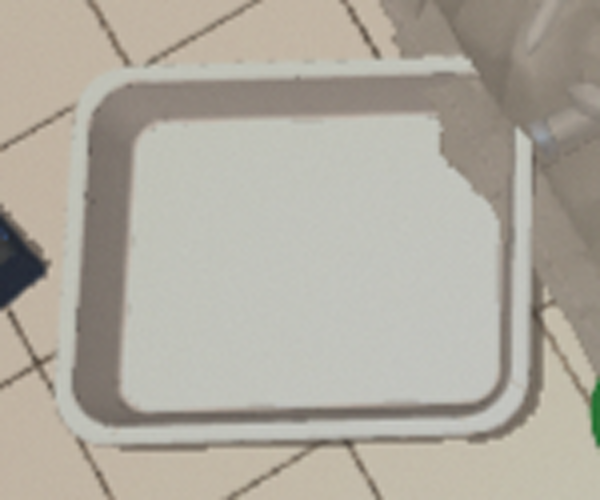

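View pics/tr_s.png

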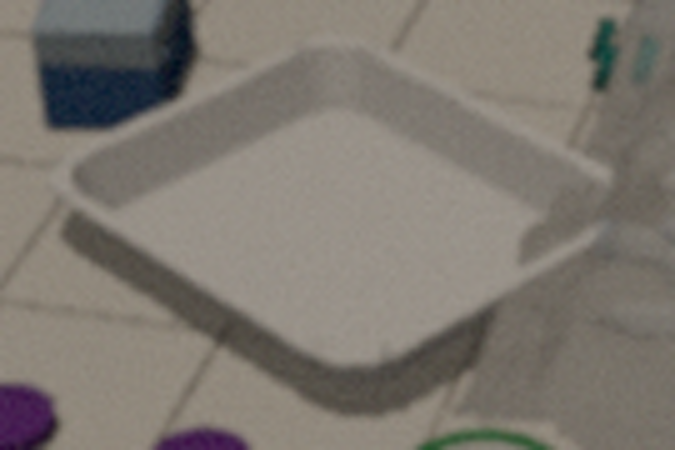

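The tray crop shows the rim corners at about top pixels (115.5,182), (227.5,180), (227.5,275) and (110,275). The floor runs from (129,195) to (220,266). The bag overlaps the far right corner, so I will keep clear of that.

Run:
```python
from h import *
t,s=cam("top"),cam("scene")
T=lambda x,y:(95+x/4,165+y/4); S=lambda x,y:(165+x/5,150+y/5)
for n,p in dict(ltop=(82,68),lbot=(58,440),rbot=(530,437),rtop=(528,60)).items(): print("rim",n,onz(t,T(*p),.04).round(3))
for n,p in dict(ltop=(135,118),lbot=(120,412),rbot=(500,403),rtop=(500,112)).items(): print("floor",n,onz(t,T(*p),.005).round(3))
for n,p in dict(ltop=(335,38),lbot=(55,180),rbot=(365,372),rtop=(640,205)).items(): print("rim s",n,onz(s,S(*p),.04).round(3))
for n,p in dict(ltop=(330,98),lbot=(100,205),rbot=(365,362)).items(): print("floor s",n,onz(s,S(*p),.005).round(3))
print("tri floor lt",tri(t,T(135,118),s,S(335,100)))
```

```text
rim ltop [0.657 0.444 0.04 ]
rim lbot [0.403 0.448 0.04 ]
rim rbot [0.391 0.143 0.04 ]
rim rtop [0.649 0.143 0.04 ]
floor ltop [0.632 0.421 0.005]
floor lbot [0.426 0.423 0.005]
floor rbot [0.421 0.169 0.005]
floor rtop [0.625 0.17  0.005]
rim s ltop [0.645 0.436 0.04 ]
rim s lbot [0.41  0.433 0.04 ]
rim s rbot [0.407 0.145 0.04 ]
rim s rtop [0.639 0.149 0.04 ]
floor s ltop [0.628 0.426 0.005]
floor s lbot [0.442 0.435 0.005]
floor s rbot [0.444 0.189 0.005]
tri floor lt (array([0.63133746, 0.42272206, 0.00364101]), np.float64(0.0027186875070882716))
```

```bash
cat >> h.py <<'E'
from scipy.spatial.transform import Rotation as Ro
YAW=-2.8; c,s_=np.cos(np.radians(YAW)),np.sin(np.radians(YAW))
B0=np.array([.508,-.2825,0]); RB=np.array([[c,-s_,0],[s_,c,0],[0,0,1]])
def blk(x,y,z): return B0+RB@np.array([x,y,z])
def tool(tilt=0,yaw=YAW):  # tool x=-block x, y=block y, z down, tipped fwd by tilt deg
    return Ro.from_euler('z',yaw,degrees=True).as_matrix()@Ro.from_euler('y',-tilt,degrees=True).as_matrix()@np.diag([-1,1,-1.])
def go(P,R):
    o=observe(); T=o["tool_rot"]
    print("at",o["position"].round(4),"F",o["ft_force"].round(1),"w",o["grip_width"].round(4),"gf",o["gripper_force"],"t",o["time_s"])
    print("turn",Ro.from_matrix(T.T@R).as_rotvec().round(3),"shift before turn",(T.T@(P-o["position"])).round(4),"after",(R.T@(P-o["position"])).round(4))
E
python3 -m jog '[[0,0,-0.1085,0,0,0,0],[0,0,-0.1085,0,0,0,0],[0,0,0,-0.0228,-0.0496,0,0],[0,0,0,-0.0228,-0.0496,0,0],[0,0,0,-0.0228,-0.0496,0,0],[0,0,0,-0.0228,-0.0496,0,0],[0,0,0,-0.0228,-0.0496,0,0],[0,0,0,-0.0228,-0.0496,0,0],[0,0,0,-0.0228,-0.0496,0,0],[0,0,0,-0.0228,-0.0496,0,0]]' 60
python3 -c "
from h import *
go(blk(-.0385,.072,.075),tool())"
```

```text
time_s: 1.65
position: [0.3076, 0.1238, 0.2316]
tool_rot: [[-0.999, 0.049, 0.001], [0.049, 0.999, 0.0], [-0.001, 0.0, -1.0]]
ft_force: [0.9, -0.1, -1.5]
grip_width: 0.0003
gripper_force: 0.0Traceback (most recent call last):
  File "<string>", line 3, in <module>
    go(blk(-.0385,.072,.075),tool())
    ~~^^^^^^^^^^^^^^^^^^^^^^^^^^^^^^
  File "h.py", line 31, in go
    print("at",o["position"].round(4),"F",o["ft_force"].round(1),"w",o["grip_width"].round(4),"gf",o["gripper_force"],"t",o["time_s"])
                                                                     ^^^^^^^^^^^^^^^^^^^^^
AttributeError: 'float' object has no attribute 'round'
```

```bash
sed -i 's/o\["grip_width"\].round(4)/round(o["grip_width"],4)/' h.py
python3 -m jog '[[0,0,0,-0.0227,-0.0405,0.01,0],[0,0,0,-0.0227,-0.0405,0.01,0],[0,0,0,-0.0227,-0.0405,0.015,0],[0,0,0,-0.0227,-0.0405,0.02,0],[0,0,0,-0.0227,-0.0405,0.02,0],[0,0,0,-0.0227,-0.0405,0.02,0],[0,0,0,-0.0227,-0.0405,0.02,0],[0,0,0,-0.0227,-0.0405,0.02,0],[0,0,0,0,0,0,0],[0,0,0,0,0,0,0]]'
python3 - <<'E'
from h import *
go(blk(-.0385,.072,.046),tool())
d=cam("scene"); x0,y0=300,200; cv2.imwrite("pics/press1.png",cv2.resize(d["pixels"][y0:y0+130,x0:x0+170,::-1],None,fx=4.5,fy=4.5))
E
```

```text
time_s: 2.9
position: [0.4725, -0.2065, 0.0964]
tool_rot: [[-0.999, 0.049, -0.001], [0.049, 0.999, 0.001], [0.001, 0.001, -1.0]]
ft_force: [0.3, 0.1, 0.4]
grip_width: -0.0002
gripper_force: 0.0
at [ 0.4725 -0.2065  0.0964] F [0.3 0.1 0.4] w -0.0002 gf 0.0 t 2.9
turn [ 0.001 -0.001  0.   ] shift before turn [-0.0007 -0.0022  0.0504] after [-0.0006 -0.0022  0.0504]
```

View pics/press1.png

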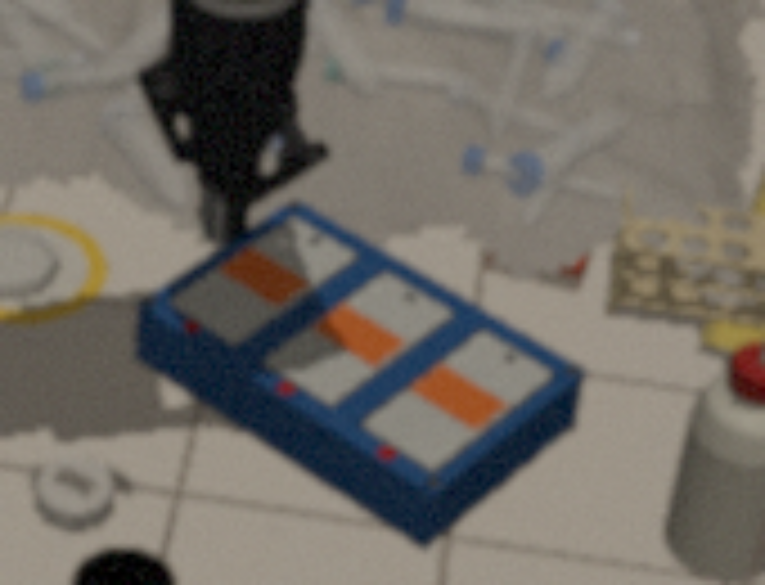

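The crop shows the shut fingers hovering over the left pocket, at crop (225,235), and all three plates flush. Pressing.

```bash
python3 -m jog '[[0,0,0,0,-0.002,0.025,0],[0,0,0,0,0,0.025,0],[0,0,0,0,0,0.004,0],[0,0,0,0,0,0.004,0],[0,0,0,0,0,0.004,0],[0,0,0,0,0,0.004,0],[0,0,0,0,0,0.002,0],[0,0,0,0,0,0,0],[0,0,0,0,0,0,0]]'
python3 -m jog '[[0,0,0,0,0,-0.03,0],[0,0,0,0,0,-0.04,0],[0,0,0,0,0,-0.04,60],[0,0,0,0.03,0,0,60],[0,0,0,0.05,0,0,75],[0,0,0,0.05,0,0,75]]'
python3 - <<'E'
from h import *
go(blk(0.0,.072,.150),tool(30))
d,t=cam("scene"),cam("top"); x0,y0=300,200; cv2.imwrite("pics/press2.png",cv2.resize(d["pixels"][y0:y0+130,x0:x0+170,::-1],None,fx=4.5,fy=4.5))
E
```

```text
time_s: 4.08
position: [0.4728, -0.2091, 0.0284]
tool_rot: [[-0.999, 0.049, 0.0], [0.049, 0.999, -0.0], [-0.0, -0.0, -1.0]]
ft_force: [0.3, -0.2, 2.4]
grip_width: -0.0003
gripper_force: 0.7
time_s: 4.82
position: [0.3416, -0.2024, 0.1383]
tool_rot: [[-0.999, 0.048, 0.0], [0.048, 0.999, -0.0], [-0.0, -0.0, -1.0]]
ft_force: [-0.8, -0.8, 0.2]
grip_width: 0.0641
gripper_force: 0.0
at [ 0.3416 -0.2024  0.1383] F [-0.8 -0.8  0.2] w 0.0641 gf 0.0 t 4.825
turn [-0.    -0.523  0.001] shift before turn [-0.1701 -0.     -0.0117] after [-1.532e-01  1.000e-04  7.490e-02]
```

View pics/press2.png

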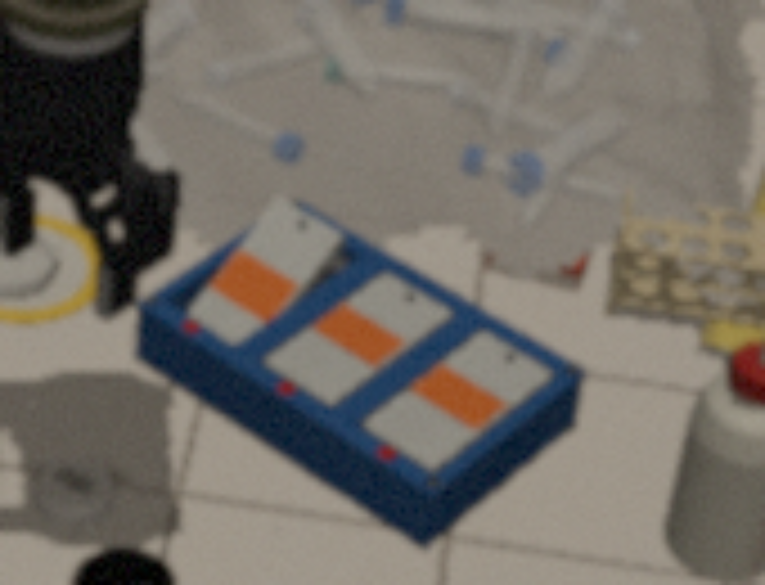

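The left plate has tipped: its raised edge runs crop (282,195) to (350,240), i.e. scene px (362.7,243.3) to (377.8,253.3). I check its height in two views.

```bash
cat >> h.py <<'E'
def grip(y,back=0,e=13,beyond=3,th=30,off=(0,0,0)):
    c,s=np.cos(np.radians(th)),np.sin(np.radians(th)); B=np.array([43.7,16.7]); u=np.array([c,s]); n=np.array([-s,c])
    p=B-e*u-beyond*n+back*n; return blk(p[0]/1e3,y,.044+p[1]/1e3)+np.array(off)
E
python3 - <<'E'
from h import *
d,t=cam("scene"),cam("top")
o=(5,150,100),(18,255,255)
bt=sorted(blobs(mask(t,*o,(340,190,440,260)),30),key=lambda b:b[0][0]); bs=sorted(blobs(mask(d,*o,(320,240,440,320)),30),key=lambda b:b[0][0])
f=lambda P:(RB.T@(P-B0)*1e3).round(1)
for a,b in zip(bt,bs): P,e=tri(t,a[0],d,b[0]); print(f(P),e.round(4))
for p in((362.7,243.3),(377.8,253.3)): print(f(onz(d,p,.069)))
m=mask(t,(0,0,150),(180,70,255),(345,195,378,245)); r=cv2.boundingRect(m); print(r, [f(onz(t,p,.069)) for p in((r[0],r[1]),(r[0]+r[2],r[1]))])
go(grip(.072,60),tool(30))
E
```

```text
[-7.3 74.4 40. ] 0.0001
[-1.1 -0.2 46. ] 0.0014
[ -2.2 -72.2  46.7] 0.0008
[40.4 94.8 69. ]
[37.2 39.7 69. ]
(345, 195, 33, 50) [array([ 68.6, 115.7,  69. ]), array([68.9, 29.4, 69. ])]
at [ 0.3429 -0.203   0.1387] F [ 1.4  0.1 -0.7] w 0.0639 gf 0.0 t 5.025
turn [-0.001 -0.523 -0.001] shift before turn [-0.1727  0.0009  0.0353] after [-0.132   0.0007  0.1168]
```

```bash
python3 -m jog '[[0,-0.1743,0,0,0,0,85],[0,-0.1743,0,0,0,0,85],[0,-0.1743,0,0,0,0,85],[0,0,0,-0.044,0,0,85],[0,0,0,-0.044,0.001,0,85],[0,0,0,-0.044,0,0,85],[0,0,0,0,0,0.058,85],[0,0,0,0,0,0.0588,85],[0,0,0,0,0,0,85],[0,0,0,0,0,0,85]]'
python3 -c "
from h import *
go(grip(.072,0),tool(30))"
```

```text
time_s: 6.28
position: [0.5381, -0.2021, 0.1186]
tool_rot: [[-0.883, 0.074, 0.463], [0.063, 0.997, -0.038], [-0.465, -0.004, -0.885]]
ft_force: [-0.2, -0.6, 0.6]
grip_width: 0.0725
gripper_force: 0.0
at [ 0.5381 -0.2021  0.1186] F [-0.2 -0.6  0.6] w 0.0725 gf 0.0 t 6.275
turn [-0.015 -0.04  -0.02 ] shift before turn [ 0.024  -0.0093  0.0631] after [ 0.0267 -0.0098  0.062 ]
```

```bash
python3 -m jog '[[-0.015,-0.04,-0.02,0,0,0,85],[0,0,0,0.0267,-0.0098,0,85],[0,0,0,0,0,0.03,85],[0,0,0,0,0,0,85],[0,0,0,0,0,0,85]]'
python3 -c "
from h import *
go(grip(.072,0),tool(30))"
```

```text
time_s: 6.9
position: [0.529, -0.2116, 0.0801]
tool_rot: [[-0.865, 0.049, 0.5], [0.042, 0.999, -0.026], [-0.501, -0.001, -0.866]]
ft_force: [0.4, 0.3, -0.2]
grip_width: 0.0727
gripper_force: 0.0
at [ 0.529  -0.2116  0.0801] F [ 0.4  0.3 -0.2] w 0.0727 gf 0.0 t 6.9
turn [-0.001  0.001  0.   ] shift before turn [0.0001 0.0002 0.0329] after [0.0001 0.0002 0.0329]
```

Descend and grip.

```bash
python3 -m jog '[[0,0,0,0,0,0.0165,85],[0,0,0,0,0,0.0165,85],[0,0,0,0,0,0,85],[0,0,0,0,0,0,50],[0,0,0,0,0,0,40],[0,0,0,0,0,0,40],[0,0,0,0,0,0,40],[0,0,0,0,0,0,40]]' 80
python3 - <<'E'
from h import *
go(grip(.072,0),tool(30))
d=cam("scene"); x0,y0=300,180; cv2.imwrite("pics/grip1.png",cv2.resize(d["pixels"][y0:y0+130,x0:x0+170,::-1],None,fx=4.5,fy=4.5))
E
```

```text
time_s: 7.9
position: [0.5452, -0.2122, 0.0498]
tool_rot: [[-0.866, 0.05, 0.498], [0.043, 0.999, -0.025], [-0.499, 0.0, -0.867]]
ft_force: [-3.0, 0.2, 5.0]
grip_width: 0.0483
gripper_force: 81.7
at [ 0.5452 -0.2122  0.0498] F [-3.   0.2  5. ] w 0.0483 gf 81.7440140247345 t 7.9
turn [-0.    -0.001 -0.001] shift before turn [-0.0011 -0.     -0.0015] after [-0.0011 -0.     -0.0015]
```

View pics/grip1.png

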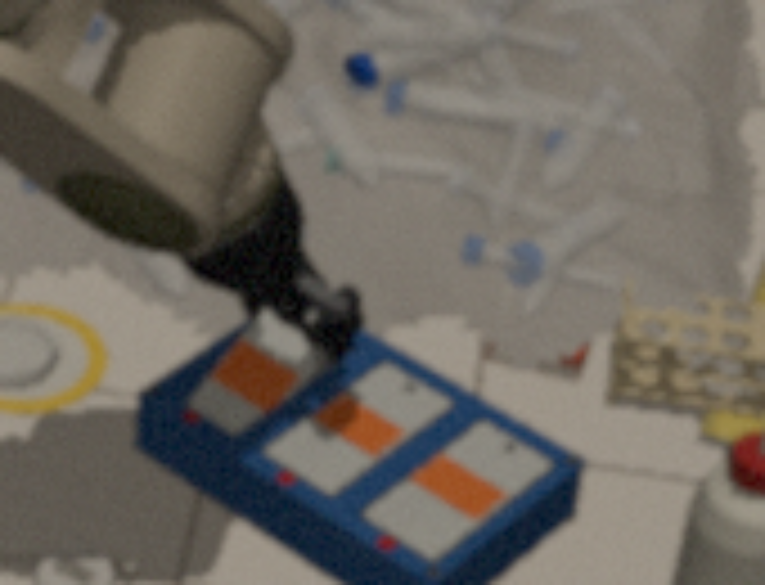

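The fingers straddle the raised end, with 48 mm width and 82 N. Lifting.

```bash
python3 -m jog '[[0,0,0,-0.0063,0,-0.0079,40],[0,0,0,-0.0063,0,-0.0079,40],[0,0,0,-0.0063,0,-0.0079,40],[0,0,0,-0.0063,0,-0.0079,40],[0,0,0,-0.01,0,-0.0173,40],[0,0,0,-0.01,0,-0.0173,40],[0,0,0,-0.01,0,-0.0173,40],[0,0,0,0,0,0,40]]' 80
python3 -c "
from h import *
go(np.array([.541,.378,.15]),tool(0,0))"
```

```text
time_s: 8.95
position: [0.5518, -0.2128, 0.1506]
tool_rot: [[-0.865, 0.049, 0.5], [0.042, 0.999, -0.026], [-0.5, -0.001, -0.866]]
ft_force: [-0.1, 0.6, -2.2]
grip_width: 0.0478
gripper_force: 82.6
at [ 0.5518 -0.2128  0.1506] F [-0.1  0.6 -2.2] w 0.0478 gf 82.63845562934875 t 8.95
turn [-0.014  0.524 -0.048] shift before turn [ 0.0345  0.5895 -0.0201] after [0.0108 0.5908 0.0006]
```

```bash
python3 -m jog '[[0,0.131,0,0,0,0,40],[0,0.131,0,0,0,0,40],[0,0.131,0,0,0,0,40],[0,0.131,0,0,0,0,40],[0,0,-0.048,0,0,0,40],[0,0,0,0,0,0,40]]'
python3 -m jog '[[0,0,0,0.001,0.059,0,40],[0,0,0,0.001,0.059,0,40],[0,0,0,0.001,0.059,0,40],[0,0,0,0.001,0.059,0,40],[0,0,0,0.001,0.059,0,40],[0,0,0,0.001,0.059,0,40],[0,0,0,0.001,0.059,0,40],[0,0,0,0.001,0.059,0,40],[0,0,0,0.001,0.059,0,40],[0,0,0,0.001,0.059,0,40]]'
python3 - <<'E'
from h import *
go(np.array([.541,.378,.05]),tool(0,0))
E
```

```text
time_s: 9.7
position: [0.5513, -0.2121, 0.148]
tool_rot: [[-1.0, 0.001, -0.003], [0.001, 1.0, 0.002], [0.003, 0.002, -1.0]]
ft_force: [-0.5, 0.1, -1.5]
grip_width: 0.0477
gripper_force: 82.6
time_s: 10.95
position: [0.5418, 0.3792, 0.1491]
tool_rot: [[-1.0, 0.003, -0.003], [0.003, 1.0, 0.001], [0.003, 0.001, -1.0]]
ft_force: [0.5, -0.4, -1.7]
grip_width: 0.048
gripper_force: 82.8
at [0.5418 0.3792 0.1491] F [ 0.5 -0.4 -1.7] w 0.048 gf 82.7916419506073 t 10.95
turn [ 0.001 -0.003 -0.003] shift before turn [ 0.0005 -0.0013  0.0991] after [ 0.0008 -0.0012  0.0991]
```

```bash
python3 -m jog '[[0,-0.003,-0.003,0.0005,-0.0013,0.05,40],[0,0,0,0,0,0.049,40],[0,0,0,0,0,0.02,40],[0,0,0,0,0,0.01,40],[0,0,0,0,0,0,40],[0,0,0,0,0,0,40]]'
python3 - <<'E'
from h import *
go(np.array([.541,.378,.01]),tool(0,0))
d=cam("scene"); x0,y0=165,120; cv2.imwrite("pics/pl1.png",cv2.resize(d["pixels"][y0:y0+130,x0:x0+170,::-1],None,fx=4.5,fy=4.5))
E
```

```text
time_s: 11.7
position: [0.5423, 0.3765, 0.0219]
tool_rot: [[-1.0, -0.001, 0.003], [-0.001, 1.0, 0.001], [-0.003, 0.001, -1.0]]
ft_force: [-0.2, 0.1, -0.6]
grip_width: 0.0478
gripper_force: 83.0
at [0.5423 0.3765 0.0219] F [-0.2  0.1 -0.6] w 0.0478 gf 83.02466154098511 t 11.7
turn [0.001 0.003 0.001] shift before turn [0.0014 0.0015 0.0119] after [0.0013 0.0015 0.0119]
```

View pics/pl1.png

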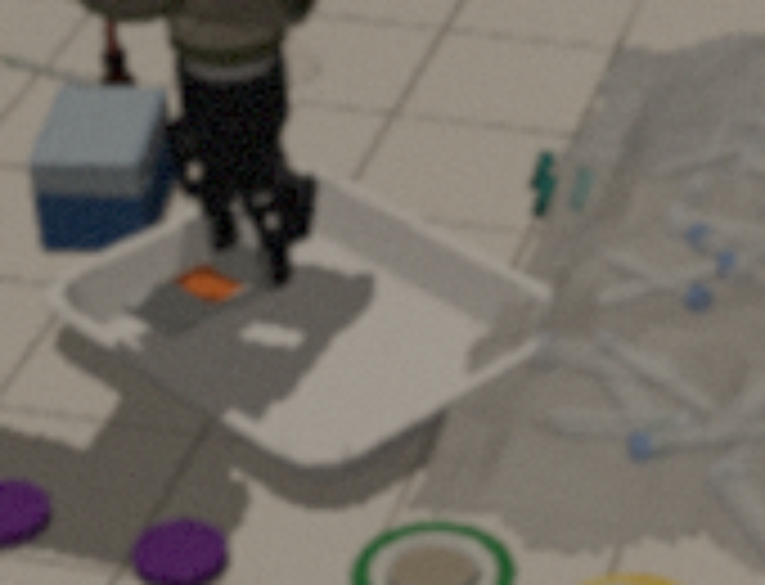

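The plate is level over the left part of the tray, its band at crop (210,283). Lowering in small steps.

```bash
python3 -m jog '[[0,0,0,0,0,0.008,40],[0,0,0,0,0,0.003,40],[0,0,0,0,0,0.002,40],[0,0,0,0,0,0,40]]'; python3 -m jog '[[0,0,0,0,0,0.002,40],[0,0,0,0,0,0.002,40],[0,0,0,0,0,0,40]]';  python3 -m jog '[[0,0,0,0,0,0.002,40],[0,0,0,0,0,0,40]]'
```

```text
time_s: 12.25
position: [0.5418, 0.3763, 0.0076]
tool_rot: [[-1.0, -0.001, 0.001], [-0.001, 1.0, 0.0], [-0.001, 0.0, -1.0]]
ft_force: [0.3, 0.8, -1.8]
grip_width: 0.0474
gripper_force: 83.1
time_s: 12.62
position: [0.5417, 0.3762, 0.0036]
tool_rot: [[-1.0, -0.001, 0.001], [-0.001, 1.0, 0.0], [-0.001, 0.0, -1.0]]
ft_force: [-0.3, 0.5, -2.8]
grip_width: 0.0475
gripper_force: 83.1
time_s: 12.88
position: [0.5418, 0.3762, 0.0016]
tool_rot: [[-1.0, -0.001, 0.001], [-0.001, 1.0, 0.0], [-0.001, 0.0, -1.0]]
ft_force: [0.7, -1.0, -2.1]
grip_width: 0.0477
gripper_force: 83.1
```

```bash
python3 -m jog '[[0,0,0,0,0,0.0015,40],[0,0,0,0,0,0,40]]'; python3 -m jog '[[0,0,0,0,0,0.0015,40],[0,0,0,0,0,0,40]]';  python3 -m jog '[[0,0,0,0,0,0.0015,40],[0,0,0,0,0,0,40]]'
```

```text
time_s: 13.12
position: [0.5419, 0.3763, 0.0005]
tool_rot: [[-1.0, -0.001, 0.001], [-0.001, 1.0, 0.001], [-0.001, 0.001, -1.0]]
ft_force: [-0.1, -0.4, 0.3]
grip_width: 0.0476
gripper_force: 83.4
time_s: 13.38
position: [0.542, 0.3763, 0.0002]
tool_rot: [[-1.0, -0.002, 0.002], [-0.002, 1.0, 0.001], [-0.002, 0.001, -1.0]]
ft_force: [-2.8, -1.6, 9.7]
grip_width: 0.0479
gripper_force: 88.3
time_s: 13.62
position: [0.542, 0.3764, 0.0001]
tool_rot: [[-1.0, -0.002, 0.003], [-0.002, 1.0, 0.001], [-0.003, 0.001, -1.0]]
ft_force: [-7.1, -3.2, 20.1]
grip_width: 0.0478
gripper_force: 93.8
```

Contact at TCP z ≈ 0.000. Ease off, release, lift, and go back for the middle pocket.

```bash
python3 -m jog '[[0,0,0,0,0,-0.003,40],[0,0,0,0,0,0,64],[0,0,0,0,0,0,64],[0,0,0,0,0,0,64],[0,0,0,0,0,-0.02,64],[0,0,0,0,0,-0.05,64],[0,0,0,0,0,-0.06,40],[0,0,0,0,0,0,0]]'
python3 - <<'E'
from h import *
go(blk(-.0385,0,.10),tool())
E
```

```text
time_s: 14.62
position: [0.5434, 0.3772, 0.1352]
tool_rot: [[-1.0, -0.002, 0.009], [-0.002, 1.0, 0.004], [-0.009, 0.004, -1.0]]
ft_force: [0.7, 0.3, -0.3]
grip_width: 0.0187
gripper_force: 0.0
at [0.5434 0.3772 0.1352] F [ 0.7  0.3 -0.3] w 0.0187 gf 0.0 t 14.625
turn [0.005 0.009 0.05 ] shift before turn [ 0.0752 -0.6578  0.0315] after [ 0.0416 -0.6606  0.0352]
```

```bash
python3 -m jog '[[0.005,0.009,0.05,0,0,0,0],[0,0,0,0.005,-0.06,0,0],[0,0,0,0.005,-0.06,0,0],[0,0,0,0.005,-0.06,0,0],[0,0,0,0.005,-0.06,0,0],[0,0,0,0.005,-0.06,0,0],[0,0,0,0.005,-0.06,0,0],[0,0,0,0.005,-0.06,0,0],[0,0,0,0.005,-0.06,0,0],[0,0,0,0,-0.06,0.01,0]]'
python3 -m jog '[[0,0,0,0,-0.06,0.01,0],[0,0,0,0,-0.06,0.01,0],[0,0,0,0,0,0,0],[0,0,0,0,0,0,0]]'
python3 - <<'E'
from h import *
go(blk(-.0385,0,.046),tool())
# tray check from top
t,d=cam("top"),cam("scene")
for k,b in((t,(110,170,235,280)),(d,(170,150,300,235))):
    bb=blobs(mask(k,(5,150,100),(18,255,255),b),20); print(k["n"],[(x[0],onz(k,x[0],.015).round(3)) for x in bb])
E
```

```text
time_s: 15.88
position: [0.4748, -0.163, 0.1226]
tool_rot: [[-0.999, 0.049, -0.008], [0.049, 0.999, -0.004], [0.008, -0.004, -1.0]]
ft_force: [0.9, 0.6, 0.6]
grip_width: -0.0002
gripper_force: 0.0
time_s: 16.38
position: [0.469, -0.2806, 0.1027]
tool_rot: [[-0.999, 0.049, -0.009], [0.049, 0.999, -0.003], [0.009, -0.003, -1.0]]
ft_force: [0.5, -0.2, -0.0]
grip_width: -0.0001
gripper_force: 0.0
at [ 0.469  -0.2806  0.1027] F [ 0.5 -0.2 -0. ] w -0.0001 gf 0.0 t 16.375
turn [-0.003 -0.009 -0.   ] shift before turn [-0.001   0.0002  0.0567] after [-0.0005 -0.      0.0567]
top [(array([143. , 239.4]), array([0.5  , 0.374, 0.015]))]
scene [(array([211.3, 188.2]), array([0.5  , 0.375, 0.015]))]
```

The first plate lies flat: both views agree at z 15 mm, at (0.500, 0.375). Next the middle plate.

```bash
python3 -m jog '[[-0.003,-0.009,0,-0.0005,0,0.028,0],[0,0,0,0,0,0.0287,0],[0,0,0,0,0,0.004,0],[0,0,0,0,0,0.004,0],[0,0,0,0,0,0.004,0],[0,0,0,0,0,0.004,0],[0,0,0,0,0,0.002,0],[0,0,0,0,0,0,0],[0,0,0,0,0,0,0]]'
python3 -m jog '[[0,0,0,0,0,-0.03,0],[0,0,0,0,0,-0.05,0],[0,0,0,0,0,-0.06,60],[0,-0.15,0,0,0,0,85],[0,-0.15,0,0,0,0,85],[0,-0.15,0,0,0,0,85],[0,-0.074,0,0,0,0,85],[0,0,0,0,0,0,85]]'
python3 - <<'E'
from h import *
go(grip(0,30),tool(30))
t,d=cam("top"),cam("scene")
for k,b in((t,(380,200,440,260)),(d,(350,230,430,310))):
    print(k["n"],[(x[0],x[1]) for x in blobs(mask(k,(5,150,80),(18,255,255),b),20)])
E
```

```text
time_s: 17.6
position: [0.4698, -0.2815, 0.0291]
tool_rot: [[-0.999, 0.049, 0.001], [0.049, 0.999, -0.002], [-0.001, -0.002, -1.0]]
ft_force: [0.2, 0.1, 0.7]
grip_width: 0.0002
gripper_force: 0.0
time_s: 18.6
position: [0.4688, -0.2812, 0.1688]
tool_rot: [[-0.865, 0.05, 0.5], [0.043, 0.999, -0.026], [-0.5, -0.001, -0.866]]
ft_force: [0.3, -0.3, 0.2]
grip_width: 0.0728
gripper_force: 0.0
at [ 0.4688 -0.2812  0.1688] F [ 0.3 -0.3  0.2] w 0.0728 gf 0.0 t 18.6
turn [-0.001  0.    -0.   ] shift before turn [-0.0047  0.0007  0.108 ] after [-0.0047  0.0006  0.108 ]
top [(array([415.9, 221.6]), np.int32(112)), (array([390.6, 224.7]), np.int32(100))]
scene [(array([377. , 276.2]), np.int32(148)), (array([401.4, 287.7]), np.int32(118))]
```

```bash
python3 -m jog '[[0,0,0,-0.0047,0.0006,0.05,85],[0,0,0,0,0,0.05,85],[0,0,0,0,0,0.008,85],[0,0,0,0,0,0,85],[0,0,0,0,0,0,85]]'
python3 -c "
from h import *
go(grip(0,0),tool(30))
print(observe()['q'].round(1))
d=cam('scene'); x0,y0=300,180; cv2.imwrite('pics/g2.png',cv2.resize(d['pixels'][y0:y0+130,x0:x0+170,::-1],None,fx=4.5,fy=4.5))"
```

```text
time_s: 19.32
position: [0.5278, -0.284, 0.0796]
tool_rot: [[-0.863, 0.049, 0.502], [0.04, 0.999, -0.027], [-0.503, -0.003, -0.864]]
ft_force: [-0.3, 0.2, 0.2]
grip_width: 0.0728
gripper_force: 0.0
at [ 0.5278 -0.284   0.0796] F [-0.3  0.2  0.2] w 0.0728 gf 0.0 t 19.325
turn [-0.003  0.003  0.002] shift before turn [0.0019 0.0007 0.0312] after [0.0018 0.0006 0.0312]
[ -48.8   28.9   99.4   38.    35.8 -164.3]
```

View pics/g2.png

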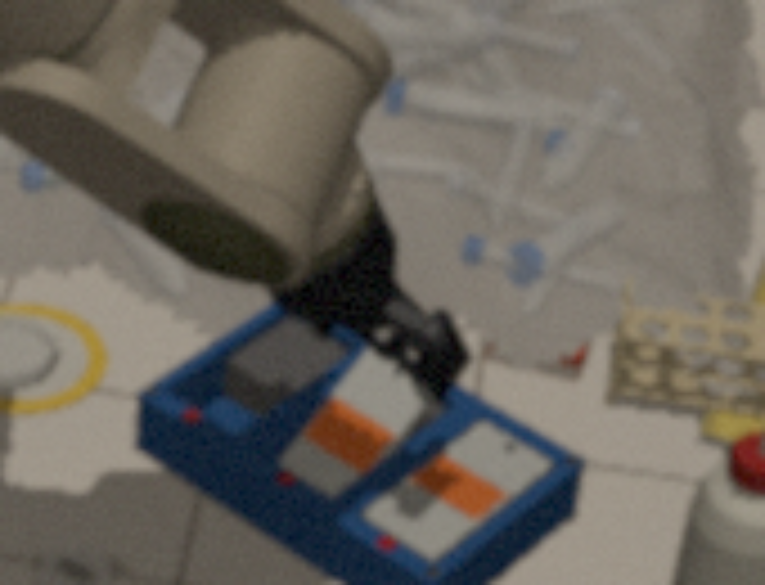

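The middle plate has tipped, and the fingers are straddling it with clearance. But joint 6 is at -164.3°, near its limit, so I back off and give the tool a half turn.

```bash
python3 -m jog '[[0,0,0,0,0,-0.05,85],[0,0,0,0,0,-0.02,85],[0,0,0.1745,0,0,0,85],[0,0,0.1745,0,0,0,85],[0,0,0.1745,0,0,0,85],[0,0,0.1745,0,0,0,85],[0,0,0.1745,0,0,0,85],[0,0,0.1745,0,0,0,85],[0,0,0.1745,0,0,0,85],[0,0,0.1745,0,0,0,85]]'
python3 -m jog '[[0,0,0.1745,0,0,0,85],[0,0,0.1745,0,0,0,85],[0,0,0.1745,0,0,0,85],[0,0,0.1745,0,0,0,85],[0,0,0.1745,0,0,0,85],[0,0,0.1745,0,0,0,85],[0,0,0.1745,0,0,0,85],[0,0,0.1745,0,0,0,85],[0,0,0.1745,0,0,0,85],[0,0,0.1745,0,0,0,85]]'
cat >> h.py <<'E'
H=np.diag([-1,-1,1.])  # half turn about tool z: tool(..)@H
E
python3 -c "
from h import *
go(grip(0,30),tool(30)@H)
print(observe()['q'].round(1))"
```

```text
time_s: 20.62
position: [0.4924, -0.282, 0.1397]
tool_rot: [[-0.097, 0.86, 0.502], [0.991, 0.128, -0.027], [-0.088, 0.495, -0.865]]
ft_force: [0.7, 0.1, 0.1]
grip_width: 0.0725
gripper_force: 0.0
time_s: 21.88
position: [0.4924, -0.282, 0.1397]
tool_rot: [[0.863, -0.054, 0.502], [-0.046, -0.999, -0.027], [0.502, 0.001, -0.865]]
ft_force: [0.4, -0.4, -0.5]
grip_width: 0.0728
gripper_force: 0.0
at [ 0.4924 -0.282   0.1397] F [ 0.4 -0.4 -0.5] w 0.0728 gf 0.0 t 21.875
turn [ 0.003 -0.003 -0.004] shift before turn [-0.0014 -0.0005  0.0711] after [-0.0012 -0.0003  0.0711]
[-52.1  21.  100.   33.6  43.2  19.4]
```

```bash
python3 -m jog '[[0.003,-0.003,-0.004,-0.0012,0,0,85],[0,0,0,0,0,0.04,85],[0,0,0,0,0,0.031,85],[0,0,0,0,0,0.0155,85],[0,0,0,0,0,0.0145,85],[0,0,0,0,0,0,85],[0,0,0,0,0,0,85]]'
python3 -c "
from h import *
go(grip(0,0),tool(30)@H)"
python3 -m jog '[[0,0,0,0,0,0,50],[0,0,0,0,0,0,40],[0,0,0,0,0,0,40],[0,0,0,0,0,0,40],[0,0,0,0,0,0,40]]' 80
python3 -c "
from h import *
go(grip(0,0),tool(30)@H)"
```

```text
time_s: 22.75
position: [0.542, -0.2842, 0.051]
tool_rot: [[0.866, -0.043, 0.499], [-0.036, -0.999, -0.023], [0.499, 0.002, -0.866]]
ft_force: [0.2, -0.3, -0.5]
grip_width: 0.0728
gripper_force: 0.0
at [ 0.542  -0.2842  0.051 ] F [ 0.2 -0.3 -0.5] w 0.0728 gf 0.0 t 22.75
turn [-0.001  0.001  0.006] shift before turn [ 0.0002 -0.     -0.0006] after [ 0.0002 -0.     -0.0006]
time_s: 23.38
position: [0.5421, -0.2843, 0.051]
tool_rot: [[0.866, -0.043, 0.499], [-0.036, -0.999, -0.024], [0.499, 0.002, -0.866]]
ft_force: [-1.9, 0.9, 7.2]
grip_width: 0.0477
gripper_force: 81.2
at [ 0.5421 -0.2843  0.051 ] F [-1.9  0.9  7.2] w 0.0477 gf 81.17032527923584 t 23.375
turn [-0.001  0.001  0.006] shift before turn [ 0.0001 -0.0001 -0.0006] after [ 0.0001 -0.0001 -0.0006]
```

```bash
python3 -m jog '[[0,0,0,0.0063,0,-0.0079,40],[0,0,0,0.0063,0,-0.0079,40],[0,0,0,0.0063,0,-0.0079,40],[0,0,0,0.0063,0,-0.0079,40],[0,0,0,0.01,0,-0.0173,40],[0,0,0,0.01,0,-0.0173,40],[0,0,0,0.01,0,-0.0173,40],[0,0,0,0,0,0,40]]' 80
python3 -m jog '[[0,-0.131,0,0,0,0,40],[0,-0.131,0,0,0,0,40],[0,-0.131,0,0,0,0,40],[0,-0.131,0,0,0,0,40],[0,0,0,0,0,0,40]]'
python3 -c "
from h import *
go(np.array([.541,.300,.15]),tool(0,0)@H)"
```

```text
time_s: 24.38
position: [0.5486, -0.2844, 0.1518]
tool_rot: [[0.865, -0.043, 0.5], [-0.035, -0.999, -0.025], [0.501, 0.004, -0.866]]
ft_force: [0.8, -0.0, -3.0]
grip_width: 0.0475
gripper_force: 82.5
time_s: 25.0
position: [0.5493, -0.2836, 0.1487]
tool_rot: [[0.999, -0.041, -0.002], [-0.041, -0.999, -0.0], [-0.002, 0.0, -1.0]]
ft_force: [-0.1, 0.6, -2.9]
grip_width: 0.0477
gripper_force: 82.4
at [ 0.5493 -0.2836  0.1487] F [-0.1  0.6 -2.9] w 0.0477 gf 82.44738221168518 t 25.0
turn [ 0.     0.002 -0.041] shift before turn [-0.0323 -0.5828 -0.0014] after [-0.0083 -0.5836 -0.0013]
```

```bash
python3 -m jog '[[0,0.002,-0.041,0,0,0,40],[0,0,0,-0.001,-0.0584,0,40],[0,0,0,-0.001,-0.0584,0,40],[0,0,0,-0.001,-0.0584,0,40],[0,0,0,-0.001,-0.0584,0,40],[0,0,0,-0.001,-0.0584,0,40],[0,0,0,-0.001,-0.0584,0,40],[0,0,0,-0.001,-0.0584,0,40],[0,0,0,-0.001,-0.0584,0,40],[0,0,0,0,-0.0584,0,40]]'
python3 -m jog '[[0,0,0,0,-0.0584,0,40],[0,0,0,0,0,0,40],[0,0,0,0,0,0,40]]'
python3 -c "
from h import *
go(np.array([.541,.300,.008]),tool(0,0)@H)"
```

```text
time_s: 26.25
position: [0.5406, 0.2431, 0.149]
tool_rot: [[1.0, -0.002, 0.001], [-0.002, -1.0, 0.001], [0.001, -0.001, -1.0]]
ft_force: [0.2, -1.0, -1.4]
grip_width: 0.0468
gripper_force: 82.7
time_s: 26.62
position: [0.541, 0.2993, 0.1488]
tool_rot: [[1.0, -0.002, -0.0], [-0.002, -1.0, -0.001], [-0.0, 0.001, -1.0]]
ft_force: [0.4, -0.7, -1.9]
grip_width: 0.0475
gripper_force: 82.8
at [0.541  0.2993 0.1488] F [ 0.4 -0.7 -1.9] w 0.0475 gf 82.83452868461609 t 26.625
turn [ 0.001  0.    -0.002] shift before turn [ 0.     -0.0008  0.1408] after [-0.     -0.0007  0.1408]
```

```bash
python3 -m jog '[[0,0,0,0,0,0.05,40],[0,0,0,0,0,0.05,40],[0,0,0,0,0,0.03,40],[0,0,0,0,0,0.01,40],[0,0,0,0,0,0.003,40],[0,0,0,0,0,0,40],[0,0,0,0,0,0.002,40],[0,0,0,0,0,0,40]]'
python3 -m jog '[[0,0,0,0,0,0.0015,40],[0,0,0,0,0,0,40]]'; python3 -m jog '[[0,0,0,0,0,0.0015,40],[0,0,0,0,0,0,40]]'
```

```text
time_s: 27.62
position: [0.5416, 0.2998, 0.0049]
tool_rot: [[1.0, -0.002, 0.001], [-0.002, -1.0, -0.001], [0.001, 0.001, -1.0]]
ft_force: [-0.0, -0.8, -2.5]
grip_width: 0.0478
gripper_force: 82.8
time_s: 27.88
position: [0.5414, 0.2997, 0.0029]
tool_rot: [[1.0, -0.002, -0.0], [-0.002, -1.0, -0.001], [-0.0, 0.001, -1.0]]
ft_force: [-0.5, -0.3, -1.2]
grip_width: 0.0479
gripper_force: 82.9
time_s: 28.12
position: [0.5416, 0.2998, 0.0016]
tool_rot: [[1.0, -0.002, 0.0], [-0.002, -1.0, -0.001], [0.0, 0.001, -1.0]]
ft_force: [-0.1, 0.1, 2.0]
grip_width: 0.0477
gripper_force: 83.3
```

```bash
python3 -m jog '[[0,0,0,0,0,0,64],[0,0,0,0,0,0,64],[0,0,0,0,0,0,64],[0,0,0,0,0,-0.02,64],[0,0,0,0,0,-0.05,64],[0,0,0,0,0,-0.06,40],[0,0,0,0,0,0,0]]'
python3 - <<'E'
from h import *
go(blk(-.0385,-.072,.10),tool()@H)
E
```

```text
time_s: 29.0
position: [0.5433, 0.3006, 0.1364]
tool_rot: [[1.0, -0.002, 0.009], [-0.002, -1.0, 0.002], [0.009, -0.002, -1.0]]
ft_force: [-0.1, 0.2, -0.7]
grip_width: 0.0191
gripper_force: 0.0
at [0.5433 0.3006 0.1364] F [-0.1  0.2 -0.7] w 0.0191 gf 0.0 t 29.0
turn [-0.002 -0.009  0.047] shift before turn [-0.0764  0.6534  0.0345] after [-0.0453  0.6561  0.0364]
```

```bash
python3 -m jog '[[-0.002,-0.009,0.047,0,0,0,0],[0,0,0,-0.0045,0.06,0,0],[0,0,0,-0.0045,0.06,0,0],[0,0,0,-0.0045,0.06,0,0],[0,0,0,-0.0045,0.06,0,0],[0,0,0,-0.0045,0.06,0,0],[0,0,0,-0.0045,0.06,0,0],[0,0,0,-0.0045,0.06,0,0],[0,0,0,-0.0045,0.06,0,0],[0,0,0,-0.0045,0.06,0.01,0]]'
python3 -m jog '[[0,0,0,-0.0045,0.06,0.01,0],[0,0,0,0,0.056,0.01,0],[0,0,0,0,0,0,0],[0,0,0,0,0,0,0]]'
python3 - <<'E'
from h import *
go(blk(-.0385,-.072,.046),tool()@H)
t,d=cam("top"),cam("scene")
for k,b in((t,(110,170,235,280)),(d,(170,150,300,235))):
    bb=blobs(mask(k,(5,150,100),(18,255,255),b),20); print(k["n"],[(x[0],onz(k,x[0],.015).round(3)) for x in bb])
E
```

```text
time_s: 30.25
position: [0.4739, -0.2395, 0.1234]
tool_rot: [[0.999, -0.049, -0.008], [-0.049, -0.999, -0.003], [-0.008, 0.004, -1.0]]
ft_force: [1.5, 0.1, 0.3]
grip_width: -0.0001
gripper_force: 0.0
time_s: 30.75
position: [0.4637, -0.3525, 0.1034]
tool_rot: [[0.999, -0.049, -0.01], [-0.049, -0.999, -0.002], [-0.01, 0.002, -1.0]]
ft_force: [0.4, 0.7, 0.2]
grip_width: -0.0003
gripper_force: 0.0
at [ 0.4637 -0.3525  0.1034] F [0.4 0.7 0.2] w -0.0003 gf 0.0 t 30.75
turn [ 0.002  0.01  -0.   ] shift before turn [ 0.0029 -0.0002  0.0573] after [ 0.0023 -0.      0.0574]
top [(array([143. , 239.4]), array([0.5  , 0.374, 0.015])), (array([171. , 238.6]), array([0.499, 0.299, 0.015]))]
scene [(array([227.1, 197.7]), array([0.499, 0.298, 0.015]))]
```

Second plate is flat at (0.499, 0.299). Now the right one.

```bash
python3 -m jog '[[0.002,0.01,0,0.0023,0,0.028,0],[0,0,0,0,0,0.0293,0],[0,0,0,0,0,0.004,0],[0,0,0,0,0,0.004,0],[0,0,0,0,0,0.004,0],[0,0,0,0,0,0.004,0],[0,0,0,0,0,0.002,0],[0,0,0,0,0,0,0],[0,0,0,0,0,0,0]]'
python3 -m jog '[[0,0,0,0,0,-0.03,0],[0,0,0,0,0,-0.05,0],[0,0,0,0,0,-0.06,60],[0,0.15,0,0,0,0,85],[0,0.15,0,0,0,0,85],[0,0.15,0,0,0,0,85],[0,0.074,0,0,0,0,85],[0,0,0,0,0,0,85]]'
python3 - <<'E'
from h import *
go(grip(-.072,30),tool(30)@H)
t,d=cam("top"),cam("scene")
for k,b in((t,(380,200,440,260)),(d,(350,230,430,310))):
    print(k["n"],[(x[0],x[1]) for x in blobs(mask(k,(5,150,80),(18,255,255),b),20)])
for P in ((-.0089,-.072,.0419),(-.001,-.072,.044)): print(proj(t,blk(*P)),proj(d,blk(*P)))
E
```

```text
time_s: 31.98
position: [0.4662, -0.3535, 0.0289]
tool_rot: [[0.999, -0.049, 0.001], [-0.049, -0.999, -0.002], [0.001, 0.002, -1.0]]
ft_force: [-0.6, -0.3, -0.5]
grip_width: -0.0002
gripper_force: 0.0
time_s: 32.98
position: [0.4652, -0.3533, 0.1686]
tool_rot: [[0.865, -0.05, 0.5], [-0.043, -0.999, -0.026], [0.5, 0.001, -0.866]]
ft_force: [-0.2, 0.5, 0.0]
grip_width: 0.0733
gripper_force: 0.0
at [ 0.4652 -0.3533  0.1686] F [-0.2  0.5  0. ] w 0.0733 gf 0.0 t 32.975
turn [ 0.001 -0.    -0.001] shift before turn [ 0.0049 -0.001   0.1079] after [ 0.005  -0.0008  0.1079]
top [(array([417.4, 224.4]), np.int32(92))]
scene [(array([399.1, 290.1]), np.int32(163))]
[415.98628722 226.5501125 ] [399.52665541 290.31897585]
[416.02159603 223.44392301] [401.56099669 288.18640855]
```

```bash
python3 -m jog '[[0,0,0,0.005,-0.0008,0.05,85],[0,0,0,0,0,0.05,85],[0,0,0,0,0,0.008,85],[0,0,0,0,0,0,85],[0,0,0,0,0,0,85]]'
python3 -c "
from h import *
go(grip(-.072,0),tool(30)@H)
print(observe()['q'].round(1))"
```

```text
time_s: 33.7
position: [0.5244, -0.3561, 0.0797]
tool_rot: [[0.863, -0.049, 0.502], [-0.041, -0.999, -0.028], [0.503, 0.004, -0.864]]
ft_force: [-1.0, -0.2, 0.2]
grip_width: 0.0727
gripper_force: 0.0
at [ 0.5244 -0.3561  0.0797] F [-1.  -0.2  0.2] w 0.0727 gf 0.0 t 33.7
turn [ 0.003 -0.003  0.001] shift before turn [-0.0021 -0.0008  0.0313] after [-0.002  -0.0007  0.0313]
[-54.3  31.9  92.7  36.3  41.4  13.7]
```

```bash
python3 -m jog '[[0.003,-0.003,0,-0.002,-0.0007,0,85],[0,0,0,0,0,0.016,85],[0,0,0,0,0,0.0145,85],[0,0,0,0,0,0,85],[0,0,0,0,0,0,50],[0,0,0,0,0,0,40],[0,0,0,0,0,0,40],[0,0,0,0,0,0,40],[0,0,0,0,0,0,40]]' 80
python3 -c "
from h import *
go(grip(-.072,0),tool(30)@H)"
```

```text
time_s: 34.83
position: [0.538, -0.3555, 0.0507]
tool_rot: [[0.866, -0.048, 0.499], [-0.042, -0.999, -0.023], [0.499, -0.001, -0.867]]
ft_force: [-2.3, 0.7, 3.0]
grip_width: 0.0474
gripper_force: 81.8
at [ 0.538  -0.3555  0.0507] F [-2.3  0.7  3. ] w 0.0474 gf 81.83084964752197 t 34.825
turn [-0.001  0.001  0.001] shift before turn [ 0.0008  0.0005 -0.0005] after [ 0.0008  0.0005 -0.0005]
```

```bash
python3 -m jog '[[0,0,0,0.0063,0,-0.0079,40],[0,0,0,0.0063,0,-0.0079,40],[0,0,0,0.0063,0,-0.0079,40],[0,0,0,0.0063,0,-0.0079,40],[0,0,0,0.01,0,-0.0173,40],[0,0,0,0.01,0,-0.0173,40],[0,0,0,0.01,0,-0.0173,40],[0,0,0,0,0,0,40]]' 80
python3 -m jog '[[0,-0.131,0,0,0,0,40],[0,-0.131,0,0,0,0,40],[0,-0.131,0,0,0,0,40],[0,-0.131,0,0,0,0,40],[0,0,0,0,0,0,40]]'
python3 -c "
from h import *
go(np.array([.541,.225,.15]),tool(0,0)@H)"
```

```text
time_s: 35.83
position: [0.5445, -0.3562, 0.152]
tool_rot: [[0.865, -0.047, 0.5], [-0.04, -0.999, -0.025], [0.5, 0.001, -0.866]]
ft_force: [-0.2, 0.2, -3.1]
grip_width: 0.0475
gripper_force: 82.5
time_s: 36.45
position: [0.5452, -0.3552, 0.1488]
tool_rot: [[0.999, -0.046, -0.002], [-0.046, -0.999, 0.002], [-0.002, -0.002, -1.0]]
ft_force: [-1.2, -0.5, -1.7]
grip_width: 0.0476
gripper_force: 82.5
at [ 0.5452 -0.3552  0.1488] F [-1.2 -0.5 -1.7] w 0.0476 gf 82.52592444419861 t 36.45
turn [-0.002  0.002 -0.046] shift before turn [-3.070e-02 -5.794e-01  2.000e-04] after [-0.0042 -0.5802 -0.0012]
```

```bash
python3 -m jog '[[-0.002,0.002,-0.046,0,0,0,40],[0,0,0,-0.0005,-0.058,0,40],[0,0,0,-0.0005,-0.058,0,40],[0,0,0,-0.0005,-0.058,0,40],[0,0,0,-0.0005,-0.058,0,40],[0,0,0,-0.0005,-0.058,0,40],[0,0,0,-0.0005,-0.058,0,40],[0,0,0,-0.0005,-0.058,0,40],[0,0,0,-0.0005,-0.058,0,40],[0,0,0,0,-0.058,0,40]]'
python3 -m jog '[[0,0,0,0,-0.058,0,40],[0,0,0,0,0,0,40],[0,0,0,0,0,0,40]]'
python3 -c "
from h import *
go(np.array([.541,.225,.008]),tool(0,0)@H)"
```

```text
time_s: 37.7
position: [0.5402, 0.1678, 0.1494]
tool_rot: [[1.0, -0.002, 0.001], [-0.002, -1.0, 0.001], [0.001, -0.001, -1.0]]
ft_force: [1.2, -0.7, -1.7]
grip_width: 0.0477
gripper_force: 82.7
time_s: 38.08
position: [0.5406, 0.2237, 0.1493]
tool_rot: [[1.0, -0.002, 0.0], [-0.002, -1.0, -0.0], [0.0, 0.0, -1.0]]
ft_force: [0.6, -0.5, -2.1]
grip_width: 0.0478
gripper_force: 82.9
at [0.5406 0.2237 0.1493] F [ 0.6 -0.5 -2.1] w 0.0478 gf 82.89878726005554 t 38.075
turn [ 0.    -0.    -0.002] shift before turn [ 0.0004 -0.0013  0.1413] after [ 0.0004 -0.0013  0.1413]
```

```bash
python3 -m jog '[[0,0,0,0,-0.0003,0.05,40],[0,0,0,0,0,0.05,40],[0,0,0,0,0,0.03,40],[0,0,0,0,0,0.01,40],[0,0,0,0,0,0.003,40],[0,0,0,0,0,0,40],[0,0,0,0,0,0.002,40],[0,0,0,0,0,0,40]]'
python3 -m jog '[[0,0,0,0,0,0.0015,40],[0,0,0,0,0,0,40]]'; python3 -m jog '[[0,0,0,0,0,0.0015,40],[0,0,0,0,0,0,40]]'
```

```text
time_s: 39.08
position: [0.5412, 0.2245, 0.0052]
tool_rot: [[1.0, -0.002, 0.001], [-0.001, -1.0, -0.001], [0.001, 0.001, -1.0]]
ft_force: [0.2, -0.3, -1.5]
grip_width: 0.0479
gripper_force: 82.9
time_s: 39.33
position: [0.541, 0.2245, 0.0033]
tool_rot: [[1.0, -0.002, 0.0], [-0.002, -1.0, -0.001], [0.0, 0.001, -1.0]]
ft_force: [0.4, -0.4, -1.6]
grip_width: 0.0479
gripper_force: 82.9
time_s: 39.58
position: [0.5412, 0.2244, 0.0019]
tool_rot: [[1.0, -0.002, 0.0], [-0.002, -1.0, -0.001], [0.0, 0.001, -1.0]]
ft_force: [0.5, 0.5, 0.3]
grip_width: 0.0477
gripper_force: 83.2
```

```bash
python3 -m jog '[[0,0,0,0,0,0.0007,40],[0,0,0,0,0,0,64],[0,0,0,0,0,0,64],[0,0,0,0,0,0,64],[0,0,0,0,0,-0.02,64],[0,0,0,0,0,-0.05,64],[0,0,0,0,0,-0.06,64],[0,0,0,0,-0.06,0,64],[0,0,0,0,-0.06,0,64],[0,0,0,0,0,0,64]]'
python3 - <<'E'
from h import *
go(np.array([.45,-.06,.1]),tool(0,0)@H)
t,d=cam("top"),cam("scene")
a=cv2.resize(t["pixels"][165:295,105:345,::-1],None,fx=3.3,fy=3.3,interpolation=cv2.INTER_CUBIC)[:300]
a=cv2.resize(t["pixels"][165:295,105:345,::-1],(554,300),interpolation=cv2.INTER_CUBIC)
b=cv2.resize(d["pixels"][150:290,170:410,::-1],(514,300),interpolation=cv2.INTER_CUBIC)
w=np.zeros((600,560,3),np.uint8); w[:300,:554]=a; w[300:,:514]=b; cv2.imwrite("pics/mid.png",w)
for k,b in((t,(110,170,235,280)),(d,(170,150,300,235))):
    bb=blobs(mask(k,(5,150,80),(18,255,255),b),20); print(k["n"],[(x[0],onz(k,x[0],.015).round(3)) for x in bb])
E
```

```text
time_s: 40.83
position: [0.5403, 0.3479, 0.1306]
tool_rot: [[1.0, 0.003, 0.0], [0.003, -1.0, -0.0], [0.0, 0.0, -1.0]]
ft_force: [0.3, 0.2, -1.0]
grip_width: 0.0547
gripper_force: 0.0
at [0.5403 0.3479 0.1306] F [ 0.3  0.2 -1. ] w 0.0547 gf 0.0 t 40.825
turn [ 0.    -0.     0.003] shift before turn [-0.0915  0.4076  0.0307] after [-0.0903  0.4079  0.0306]
top [(array([199.5, 237.3]), array([0.499, 0.222, 0.015])), (array([142.9, 239.6]), array([0.5  , 0.374, 0.015])), (array([170.8, 238.8]), array([0.498, 0.299, 0.015]))]
scene [(array([211.5, 188.1]), array([0.501, 0.375, 0.015])), (array([227. , 197.6]), array([0.499, 0.299, 0.015])), (array([243.4, 207. ]), array([0.499, 0.225, 0.015]))]
```

View pics/mid.png

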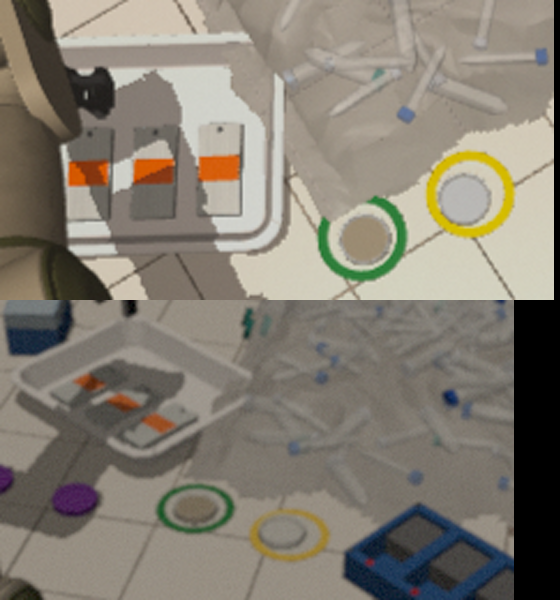

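All three plates lie flat side by side in the tray, with bands at top px (199,237), (171,239) and (143,240). The dishes are where they were: cream at top px (263.6,269), clear at (306.5,251). I measure the dishes by mask.

```bash
cat >> h.py <<'E'
G=np.array([.4123,.0600]); Y=np.array([.458,-.067])
def dish(d,c,rad,z=.014,exp=None):
    # dark-ish disc on the mat's white: pixels inside rad px of pixel c darker than otsu
    v=cv2.resize(d["pixels"],None,fx=4,fy=4,interpolation=cv2.INTER_CUBIC); 
    g=cv2.cvtColor(v,cv2.COLOR_RGB2GRAY); k=np.zeros_like(g); cv2.circle(k,(int(c[0]*4),int(c[1]*4)),int(rad*4),255,-1)
    th,_=cv2.threshold(g[k>0].reshape(-1,1),0,255,cv2.THRESH_OTSU); m=((g<th)&(k>0)).astype(np.uint8)*255
    m=cv2.morphologyEx(m,cv2.MORPH_OPEN,np.ones((9,9))); cs=cv2.findContours(m,0,1)[0]; cc=cv2.convexHull(max(cs,key=cv2.contourArea))
    e=cv2.fitEllipse(cc); p=np.array(e[0])/4-.375; return p.round(1),(np.array(e[1])/4).round(1),onz(d,p,z).round(4)
E
python3 - <<'E'
from h import *
t,d=cam("top"),cam("scene")
print("cream",dish(t,(263.4,268.5),14)); print("clear",dish(t,(306.5,251.2),13.5))
print("scene cream",onz(d,(261.2,246.4),.014).round(4),"clear",onz(d,(301.9,257.2),.014).round(4))
go(np.array([.407,.0535,.06]),tool(0,0)@H); print(observe()["q"].round(1))
E
```

```text
cream (array([262.8, 268.7]), array([22.1, 23.2]), array([0.4064, 0.0544, 0.014 ]))
clear (array([304. , 261.1]), array([ 3.2, 12.3]), array([ 0.4218, -0.0551,  0.014 ]))
scene cream [0.4045 0.0492 0.014 ] clear [ 0.4477 -0.0657  0.014 ]
at [0.5414 0.3434 0.1309] F [-0.1 -0.3  0.1] w 0.0551 gf 0.0 t 41.025
turn [ 0.001  0.    -0.003] shift before turn [-0.1336  0.2902  0.0714] after [-0.1344  0.2899  0.0709]
[ 2.19e+01  3.55e+01  6.75e+01 -1.00e-01  7.71e+01  1.12e+02]
```

```bash
python3 -m jog '[[0,0,0,-0.027,0.058,0,100],[0,0,0,-0.027,0.058,0,100],[0,0,0,-0.027,0.058,0,100],[0,0,0,-0.027,0.058,0,100],[0,0,0,-0.027,0.058,0,100],[0,0,0,0,0,0.04,100],[0,0,0,0,0,0,100],[0,0,0,0,0,0,100]]' 25
python3 - <<'E'
from h import *
go(np.array([.4063,.0538,.0]),tool(0,0)@H)
E
```

```text
time_s: 42.02
position: [0.4094, 0.0613, 0.0921]
tool_rot: [[1.0, -0.002, 0.001], [-0.002, -1.0, -0.001], [0.001, 0.001, -1.0]]
ft_force: [-0.5, -1.2, -0.8]
grip_width: 0.0855
gripper_force: 0.0
at [0.4094 0.0613 0.0921] F [-0.5 -1.2 -0.8] w 0.0855 gf 0.0 t 42.025
turn [ 0.001 -0.001 -0.002] shift before turn [-0.0032  0.0074  0.0921] after [-0.0031  0.0075  0.0921]
```

```bash
python3 -m jog '[[0,0,0,-0.0031,0.0075,0.04,100],[0,0,0,0,0,0.03,100],[0,0,0,0,0,0.015,100],[0,0,0,0,0,0.005,100],[0,0,0,0,0,0,100]]'
python3 -m jog '[[0,0,0,0,0,0,70],[0,0,0,0,0,0,60],[0,0,0,0,0,0,60],[0,0,0,0,0,0,60],[0,0,0,0,0,0,60],[0,0,0,0,0,0,60]]' 25
```

```text
time_s: 42.65
position: [0.4064, 0.054, 0.0018]
tool_rot: [[1.0, -0.001, 0.001], [-0.001, -1.0, -0.001], [0.001, 0.001, -1.0]]
ft_force: [-1.2, 0.5, 0.1]
grip_width: 0.0852
gripper_force: 0.0
time_s: 43.4
position: [0.4063, 0.0538, 0.0021]
tool_rot: [[1.0, -0.002, 0.002], [-0.002, -1.0, -0.001], [0.002, 0.001, -1.0]]
ft_force: [-0.7, 0.6, 6.7]
grip_width: 0.0586
gripper_force: 25.2
```

```bash
python3 -m jog '[[0,0,0,0,0,-0.01,60],[0,0,0,0,0,-0.03,60],[0,0,0,0,0,-0.02,60],[0,0,0,-0.03,0.042,0,60],[0,0,0,-0.031,0.042,0,60],[0,0,0,0,0,0.03,60],[0,0,0,0,0,0,60],[0,0,0,0,0,0,60]]'
python3 - <<'E'
from h import *
go(np.array([.345,-.03,.0]),tool(0,0)@H)
d=cam("scene"); cv2.imwrite("pics/cr.png",cv2.resize(d["pixels"][200:300,230:380,::-1],(600,400)))
E
```

```text
time_s: 44.4
position: [0.3451, -0.0299, 0.032]
tool_rot: [[1.0, -0.001, 0.001], [-0.001, -1.0, -0.001], [0.001, 0.001, -1.0]]
ft_force: [-0.0, 0.5, -0.0]
grip_width: 0.0582
gripper_force: 27.4
at [ 0.3451 -0.0299  0.032 ] F [-0.   0.5 -0. ] w 0.0582 gf 27.382246255874634 t 44.4
turn [ 0.001 -0.001 -0.001] shift before turn [-0.0001  0.0001  0.032 ] after [-0.0001  0.0001  0.032 ]
```

View pics/cr.png

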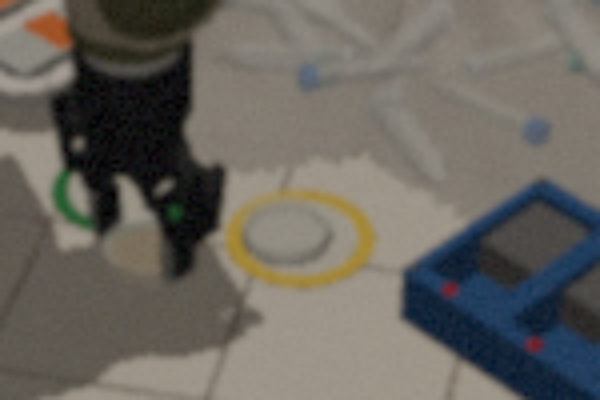

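The cream dish is held, the clear dish still in place at scene px (302,257). I set the cream dish down at the temporary spot.

```bash
python3 -m jog '[[0,0,0,0,0,0.022,60],[0,0,0,0,0,0.008,60],[0,0,0,0,0,0,60],[0,0,0,0,0,0,85],[0,0,0,0,0,0,100],[0,0,0,0,0,0,100],[0,0,0,0,0,-0.02,100],[0,0,0,0,0,-0.05,100],[0,0,0,0,0,-0.05,100],[0,0,0,0,0,0,100]]'
python3 - <<'E'
from h import *
go(np.array([.4477,-.064,.06]),tool(0,0)@H)
t,d=cam("top"),cam("scene")
b=d["pixels"][200:300,230:380,::-1]; a=t["pixels"][220:320,230:380,::-1]
cv2.imwrite("pics/tmp1.png",np.vstack([cv2.resize(a,(450,300),interpolation=2),cv2.resize(b,(450,300),interpolation=2)]))
E
```

```text
time_s: 45.7
position: [0.3459, -0.0305, 0.124]
tool_rot: [[1.0, -0.001, 0.007], [-0.001, -1.0, -0.004], [0.007, 0.004, -1.0]]
ft_force: [-0.3, 0.2, -0.6]
grip_width: 0.0857
gripper_force: 0.0
at [ 0.3459 -0.0305  0.124 ] F [-0.3  0.2 -0.6] w 0.0857 gf 0.0 t 45.7
turn [ 0.004 -0.007 -0.001] shift before turn [0.1014 0.0331 0.0648] after [0.1018 0.0335 0.064 ]
```

View pics/tmp1.png

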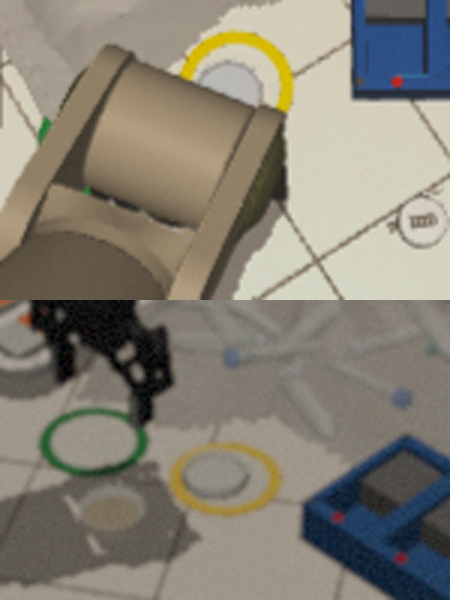

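The cream dish sits at the temporary spot at scene px (267,269). The clear dish is unchanged at (301.7,257.3). Now the clear dish.

```bash
python3 -m jog '[[0.004,-0.007,-0.001,0,0,0,100],[0,0,0,0.051,0.0168,0,100],[0,0,0,0.0508,0.0167,0,100],[0,0,0,0,0,0.06,100],[0,0,0,0,0,0,100],[0,0,0,0,0,0,100]]'
python3 - <<'E'
from h import *
go(np.array([.4477,-.064,.002]),tool(0,0)@H)
E
```

```text
time_s: 46.55
position: [0.4458, -0.0633, 0.0612]
tool_rot: [[1.0, -0.001, -0.008], [-0.001, -1.0, 0.004], [-0.008, -0.004, -1.0]]
ft_force: [0.6, -0.1, 0.0]
grip_width: 0.0855
gripper_force: 0.0
at [ 0.4458 -0.0633  0.0612] F [ 0.6 -0.1  0. ] w 0.0855 gf 0.0 t 46.55
turn [-0.004  0.008 -0.001] shift before turn [0.0024 0.001  0.0592] after [0.0019 0.0007 0.0592]
```

```bash
python3 -m jog '[[-0.004,0.008,-0.001,0.0019,0.0007,0,100],[0,0,0,0,0,0.04,100],[0,0,0,0,0,0.019,100],[0,0,0,0,0,0,70],[0,0,0,0,0,0,60],[0,0,0,0,0,0,60],[0,0,0,0,0,0,60],[0,0,0,0,0,0,60],[0,0,0,0,0,0,60]]' 25
python3 -m jog '[[0,0,0,0,0,-0.01,60],[0,0,0,0,0,-0.03,60],[0,0,0,0,0,-0.02,60],[0,0,0,0,0,0,60],[0,0,0,0,0,0,60]]'
python3 - <<'E'
from h import *
go(np.array([*G,.06]),tool(0,0)@H)
E
```

```text
time_s: 47.68
position: [0.4486, -0.0643, 0.0029]
tool_rot: [[1.0, 0.001, 0.004], [0.001, -1.0, -0.002], [0.004, 0.002, -1.0]]
ft_force: [-0.8, -0.3, 8.4]
grip_width: 0.0602
gripper_force: 27.7
time_s: 48.3
position: [0.4477, -0.064, 0.0612]
tool_rot: [[1.0, 0.0, 0.001], [0.0, -1.0, -0.001], [0.001, 0.001, -1.0]]
ft_force: [-0.9, 0.3, -0.9]
grip_width: 0.0606
gripper_force: 27.3
at [ 0.4477 -0.064   0.0612] F [-0.9  0.3 -0.9] w 0.0606 gf 27.343547344207764 t 48.3
turn [ 0.001 -0.001  0.   ] shift before turn [-0.0353 -0.124   0.0011] after [-0.0354 -0.124   0.0012]
```

```bash
python3 -m jog '[[0,0,0,-0.0118,-0.0414,0,60],[0,0,0,-0.0118,-0.0413,0,60],[0,0,0,-0.0118,-0.0413,0,60],[0,0,0,0,0,0.03,60],[0,0,0,0,0,0.02,60],[0,0,0,0,0,0.008,60],[0,0,0,0,0,0,60]]'
python3 - <<'E'
from h import *
go(np.array([*G,.0025]),tool(0,0)@H)
E
```

```text
time_s: 49.18
position: [0.4123, 0.0598, 0.0029]
tool_rot: [[1.0, 0.0, -0.0], [0.0, -1.0, -0.001], [-0.0, 0.001, -1.0]]
ft_force: [-0.4, -0.2, -0.4]
grip_width: 0.06
gripper_force: 30.6
at [0.4123 0.0598 0.0029] F [-0.4 -0.2 -0.4] w 0.06 gf 30.56126117706299 t 49.175
turn [0.001 0.    0.   ] shift before turn [ 0.     -0.0002  0.0004] after [ 0.     -0.0002  0.0004]
```

Release. Then lift, move towards −y and back for a clear look.

```bash
python3 -m jog '[[0,0,0,0,0,0.0005,60],[0,0,0,0,0,0,85],[0,0,0,0,0,0,100],[0,0,0,0,0,0,100],[0,0,0,0,0,-0.03,100],[0,0,0,0,0,-0.05,100],[0,0,0,0,0,-0.04,100],[0,0,0,0,-0.06,0,100],[0,0,0,0,-0.06,0,100],[0,0,0,0,-0.06,0,100]]'
python3 - <<'E'
from h import *
go(np.array([.345,-.03,.06]),tool(0,0)@H)
t,d=cam("top"),cam("scene")
for n,k,b in(("t",t,(240,280,335,330)),("s",d,(245,255,300,285))):
    x0,y0,x1,y1=b; hs=k["hsv"][y0:y1,x0:x1]; m=mask(k,(5,55,50),(24,130,230),b); print(n,[(x[0],x[1],onz(k,x[0],.014).round(4)) for x in blobs(m,60)])
print("clear@green top",dish(t,proj(t,[*G,.014]),13.5))
print("clear expected px",proj(t,[*G,.014]),"cream expected px",proj(t,[.345,-.03,.014]))
cv2.imwrite("pics/x.png",t["pixels"][:,:,::-1])
c=proj(t,[.345,-.03,.014]); print("cream dish()",dish(t,c,16))
E
```

```text
time_s: 50.42
position: [0.4121, 0.2418, 0.1229]
tool_rot: [[1.0, -0.0, 0.002], [-0.0, -1.0, -0.001], [0.002, 0.001, -1.0]]
ft_force: [1.1, 0.4, 0.3]
grip_width: 0.0851
gripper_force: 0.0
at [0.4121 0.2418 0.1229] F [1.1 0.4 0.3] w 0.0851 gf 0.0 t 50.425
turn [ 0.001 -0.002 -0.   ] shift before turn [-0.0672  0.2717  0.063 ] after [-0.0671  0.2718  0.0629]
t [(array([296.1, 289.5]), np.int32(263), array([ 0.3472, -0.0315,  0.014 ]))]
s [(array([267.2, 271.4]), np.int32(154), array([ 0.3421, -0.0379,  0.014 ]))]
clear@green top (array([254.5, 256.2]), array([4.5, 5.2]), array([0.4408, 0.0759, 0.014 ]))
clear expected px [260.68565166 266.54774771] cream expected px [295.54508865 290.36874151]
cream dish() (array([296.7, 289.7]), array([22.8, 23.4]), array([ 0.3465, -0.0331,  0.014 ]))
```

```bash
python3 -m jog '[[0,0,0,-0.0132,0.0545,0,100],[0,0,0,-0.0132,0.0545,0,100],[0,0,0,-0.0132,0.0545,0,100],[0,0,0,-0.0132,0.0545,0,100],[0,0,0,-0.0132,0.0545,0,100],[0,0,0,0,0,0.06,100],[0,0,0,0,0,0,100],[0,0,0,0,0,0,100]]'
python3 - <<'E'
from h import *
go(np.array([.346,-.031,.002]),tool(0,0)@H)
E
```

```text
time_s: 51.52
position: [0.3468, -0.0324, 0.064]
tool_rot: [[1.0, 0.001, 0.001], [0.001, -1.0, -0.001], [0.001, 0.001, -1.0]]
ft_force: [-0.6, 0.4, 0.7]
grip_width: 0.0856
gripper_force: 0.0
at [ 0.3468 -0.0324  0.064 ] F [-0.6  0.4  0.7] w 0.0856 gf 0.0 t 51.525
turn [ 0.001 -0.001  0.001] shift before turn [-0.0008 -0.0015  0.062 ] after [-0.0008 -0.0014  0.062 ]
```

```bash
python3 -m jog '[[0,0,0,-0.0008,-0.0014,0.03,100],[0,0,0,0,0,0.02,100],[0,0,0,0,0,0.012,100],[0,0,0,0,0,0,70],[0,0,0,0,0,0,60],[0,0,0,0,0,0,60],[0,0,0,0,0,0,60],[0,0,0,0,0,0,60],[0,0,0,0,0,0,60]]' 25
python3 -m jog '[[0,0,0,0,0,-0.01,60],[0,0,0,0,0,-0.03,60],[0,0,0,0,0,-0.02,60],[0,0,0,0,0,0,60],[0,0,0,0,0,0,60]]'
python3 - <<'E'
from h import *
go(np.array([*Y,.06]),tool(0,0)@H)
E
```

```text
time_s: 52.65
position: [0.3465, -0.0311, 0.0022]
tool_rot: [[1.0, 0.001, 0.004], [0.001, -1.0, -0.002], [0.004, 0.002, -1.0]]
ft_force: [0.8, 2.7, 5.7]
grip_width: 0.0582
gripper_force: 25.3
time_s: 53.28
position: [0.3457, -0.0311, 0.0609]
tool_rot: [[1.0, 0.001, 0.002], [0.001, -1.0, -0.001], [0.002, 0.001, -1.0]]
ft_force: [0.5, 0.7, 0.9]
grip_width: 0.0585
gripper_force: 27.3
at [ 0.3457 -0.0311  0.0609] F [0.5 0.7 0.9] w 0.0585 gf 27.26977229118347 t 53.275
turn [ 0.001 -0.002  0.001] shift before turn [0.1123 0.036  0.0012] after [0.1123 0.0359 0.0009]
```

```bash
python3 -m jog '[[0,0,0,0.0374,0.012,0,60],[0,0,0,0.0374,0.012,0,60],[0,0,0,0.0374,0.012,0,60],[0,0,0,0,0,0.03,60],[0,0,0,0,0,0.02,60],[0,0,0,0,0,0.008,60],[0,0,0,0,0,0,60]]'
python3 - <<'E'
from h import *
go(np.array([*Y,.0022]),tool(0,0)@H)
E
```

```text
time_s: 54.15
position: [0.4577, -0.0671, 0.0025]
tool_rot: [[1.0, 0.0, -0.0], [0.0, -1.0, -0.0], [-0.0, 0.0, -1.0]]
ft_force: [-0.2, -0.3, -1.1]
grip_width: 0.058
gripper_force: 29.1
at [ 0.4577 -0.0671  0.0025] F [-0.2 -0.3 -1.1] w 0.058 gf 29.142955541610718 t 54.15
turn [0. 0. 0.] shift before turn [ 0.0003 -0.0001  0.0003] after [ 0.0003 -0.0001  0.0003]
```

Release, lift and retreat towards the tray for the final look.

```bash
python3 -m jog '[[0,0,0,0,0,0.0004,60],[0,0,0,0,0,0,85],[0,0,0,0,0,0,100],[0,0,0,0,0,0,100],[0,0,0,0,0,-0.03,100],[0,0,0,0,0,-0.05,100],[0,0,0,0,0,-0.06,100],[0,0,0,-0.01,-0.06,0,100],[0,0,0,-0.01,-0.06,0,100],[0,0,0,-0.01,-0.06,0,100]]'
python3 -m jog '[[0,0,0,-0.01,-0.06,0,100],[0,0,0,0,-0.06,0,100],[0,0,0,0,-0.06,0,100],[0,0,0,0,-0.05,0,100],[0,0,0,0,0,0,100],[0,0,0,0,0,0,100],[0,0,0,0,0,0,100],[0,0,0,0,0,0,100],[0,0,0,0,0,0,100],[0,0,0,0,0,0,100]]'
python3 - <<'E'
from h import *
t,d=cam("top"),cam("scene")
w=np.zeros((600,760,3),np.uint8)
a=cv2.resize(t["pixels"][215:295,230:340,::-1],(412,300),interpolation=2); b=cv2.resize(d["pixels"][225:285,230:340,::-1],(550,300),interpolation=2)
w[:300,:412]=a; w[300:,:550]=b; w[:300,415:755]=cv2.resize(t["pixels"][165:315,105:275,::-1],(340,300),interpolation=2); cv2.imwrite("pics/fin.png",w)
print("green",proj(t,[*G,.014]),proj(d,[*G,.014]),"yellow",proj(t,[*Y,.014]),proj(d,[*Y,.014]))
for n,k,c in(("t",t,Y),("s",d,Y)):
    p=proj(k,[*Y,.014]).astype(int); m=mask(k,(5,55,50),(22,130,230),(p[0]-15,p[1]-13,p[0]+15,p[1]+14)); print(n,[(x[0],x[1],onz(k,x[0],.014).round(4)) for x in blobs(m,40)])
E
```

```text
time_s: 55.4
position: [0.4272, 0.1145, 0.1427]
tool_rot: [[1.0, -0.0, 0.002], [-0.0, -1.0, -0.001], [0.002, 0.001, -1.0]]
ft_force: [1.1, 0.5, 0.5]
grip_width: 0.0856
gripper_force: 0.0
time_s: 56.65
position: [0.4178, 0.3427, 0.1423]
tool_rot: [[1.0, 0.0, 0.001], [0.0, -1.0, -0.001], [0.001, 0.001, -1.0]]
ft_force: [0.3, 0.4, 0.2]
grip_width: 0.0854
gripper_force: 0.0
green [260.68565166 266.54774771] [260.52623345 243.46866815] yellow [307.93998624 247.53905197] [304.79342221 255.62095717]
t [(array([308.5, 247.6]), np.int32(255), array([ 0.4578, -0.0685,  0.014 ]))]
s [(array([303.6, 255.1]), np.int32(139), array([ 0.4574, -0.0631,  0.014 ])), (array([305.2, 257.8]), np.int32(145), array([ 0.4519, -0.0741,  0.014 ]))]
```

View pics/fin.png

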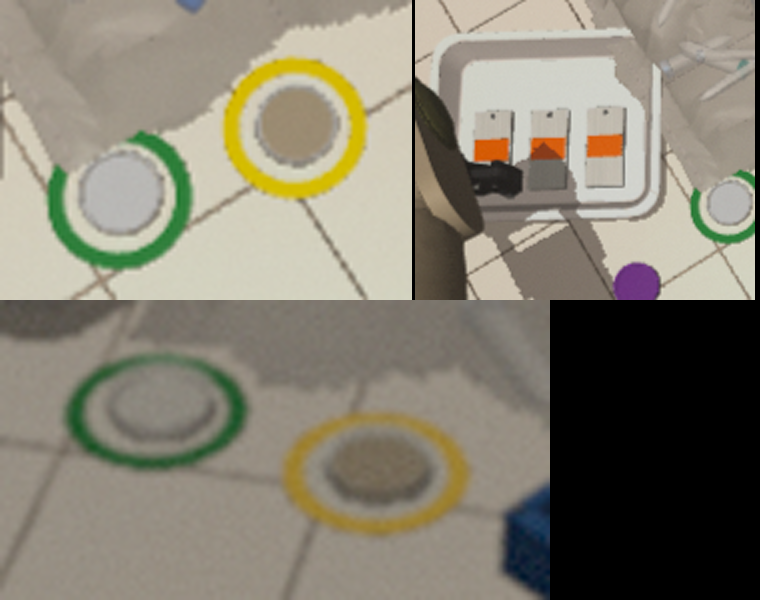

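The final view shows the clear dish centred in green (top px 262.6,266.5), the cream dish centred in yellow (308.5,247.6), and three plates flat and apart in the tray. Handing in.

```bash
python3 -c "
from rig import job
print(job.close_job())"
```

```text
the job is handed in; nothing more can be done
None
```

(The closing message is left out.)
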